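Put the record-washing flasks away

TASK

Close down the record-washing bench at the market stall: stand every amber flask upright in its own pocket of the steel tray with a stopper from the rack pushed fully down in its neck. Then, once all are stoppered, slide the loaded tray fully home into the bay under the record washer. Leave the weight, spray bottle, brush and mug where they are; a spare stopper can stay in the rack.

Things in the scene. Friction and masses are not known exactly. Their poses are not given: they have to be found in the camera images.
- tray: Loose steel tray, 180 x 180 mm, 30 high, floor and walls 5 mm, a cross of dividers (5 mm thick, 26 high) making four pockets 82 mm square, centres at x, y = +-44 mm. Origin: centre of the underside; +x points to its back edge (enters the bay first), z up. A grip plate stands on a stem in front of its front wall. About 0.4 kg empty; slick underside (friction about 0.3).
- tray_grip (a point): The black upright grip plate of the tray: 12 mm thick (along tray y), 36 mm long (along tray x), from 5 to 75 mm above the bench; this point lies on its centre line, 55 mm above the tray's underside, at x = -160 mm, y = 0 in the tray's frame. Axes as the tray's.
- tray_mid (a point): Centre of the tray's underside (its origin); axes as the tray's.
- washer: Fixed grey record washer, 320 (x) x 300 x 175 mm high. Bay mouth in its front face (at x = -100 mm): 190 mm wide, 150 high, 185 deep to the solid back stop; straight walls, the bench is its floor. Two 35 mm high guide fins flare from the mouth's sides to 45 mm in front. Origin: on the bench, on the bay's middle line; x points into the bay, z up.
- bay_home (a point): Where the tray's underside centre lies when the tray is fully home against the back stop (front wall then 5 mm inside the washer's face): on the bay's middle line, at bench height. Axes as the washer's: x points into the bay.
- rack: Fixed wooden stopper rack, 60 mm (x) x 220 mm (y), 45 mm high: two bars with a 28 mm slot along y between them; stoppers hang in the slot by their flanges. Origin: centre of the underside.
- flask1_mid (a point): Amber flask, 95 mm high: body 58 mm diameter up to 38 mm, a sloping shoulder to 52 mm, then a straight neck 39 mm outside diameter and 30 mm bore, 43 mm deep. About 0.11 kg. This point is on its axis, half-way up (47.5 mm above its underside); z along the axis to the mouth. None if absent.
- flask1_mouth (a point): Centre of that flask's rim plane, 95 mm above its underside. None if absent.
- flask2_mid (a point): Amber flask, 95 mm high: body 58 mm diameter up to 38 mm, a sloping shoulder to 52 mm, then a straight neck 39 mm outside diameter and 30 mm bore, 43 mm deep. About 0.11 kg. This point is on its axis, half-way up (47.5 mm above its underside); z along the axis to the mouth. None if absent.
- flask2_mouth (a point): Centre of that flask's rim plane, 95 mm above its underside. None if absent.
- flask3_mid (a point): Amber flask, 95 mm high: body 58 mm diameter up to 38 mm, a sloping shoulder to 52 mm, then a straight neck 39 mm outside diameter and 30 mm bore, 43 mm deep. About 0.11 kg. This point is on its axis, half-way up (47.5 mm above its underside); z along the axis to the mouth. None if absent.
- flask3_mouth (a point): Centre of that flask's rim plane, 95 mm above its underside. None if absent.
- flask4_mid (a point): Amber flask, 95 mm high: body 58 mm diameter up to 38 mm, a sloping shoulder to 52 mm, then a straight neck 39 mm outside diameter and 30 mm bore, 43 mm deep. About 0.11 kg. This point is on its axis, half-way up (47.5 mm above its underside); z along the axis to the mouth. None if absent.
- flask4_mouth (a point): Centre of that flask's rim plane, 95 mm above its underside. None if absent.
- stopper1_mid (a point): Black stopper, 74 mm tall, 0.03 kg: tapered plug 36 mm long (diameter 17 at the foot, 23 at the top), flange 38 diameter, 6 thick, knob 24 diameter, 32 tall. Point: on its axis at the flange's underside, 36 mm above the foot (meets the flask's mouth point when seated); z up. All alike, fit every flask; always four, some may be spare.
- stopper2_mid (a point): Black stopper, 74 mm tall, 0.03 kg: tapered plug 36 mm long (diameter 17 at the foot, 23 at the top), flange 38 diameter, 6 thick, knob 24 diameter, 32 tall. Point: on its axis at the flange's underside, 36 mm above the foot (meets the flask's mouth point when seated); z up. All alike, fit every flask; always four, some may be spare.
- stopper3_mid (a point): Black stopper, 74 mm tall, 0.03 kg: tapered plug 36 mm long (diameter 17 at the foot, 23 at the top), flange 38 diameter, 6 thick, knob 24 diameter, 32 tall. Point: on its axis at the flange's underside, 36 mm above the foot (meets the flask's mouth point when seated); z up. All alike, fit every flask; always four, some may be spare.
- stopper4_mid (a point): Black stopper, 74 mm tall, 0.03 kg: tapered plug 36 mm long (diameter 17 at the foot, 23 at the top), flange 38 diameter, 6 thick, knob 24 diameter, 32 tall. Point: on its axis at the flange's underside, 36 mm above the foot (meets the flask's mouth point when seated); z up. All alike, fit every flask; always four, some may be spare.
- puck: Heavy dark steel record weight, 68 mm diameter, 55 mm high, among the flasks; origin under its centre. A bystander.
- spray: White closed spray bottle, 60 mm diameter, 150 mm high; origin under its centre. A bystander.
- brush: Record brush lying on the bench; a bystander.
- mug: White mug, 80 mm diameter, 90 mm high; origin under its centre. A bystander.
Mind the look-alikes: they are no part of the job. Leave any blue look-alike of the part that bears flask4_mid alone. Leave any pink look-alike of the part that bears flask3_mid alone.

How it is judged (in metres and radians):
On the way:
1. every flask stands in the tray with a stopper seated, while the tray is still clear of the bay (x of flask1_mid in the frame of tray between -0.085 and 0.085 m and y of flask1_mid in the frame of tray between -0.085 and 0.085 m and z of flask1_mid in the frame of tray between 0.045 and 0.06 m and angle between each of flask1_mid, flask2_mid, flask3_mid, flask4_mid's own z axis and vertical below 0.12 rad and ((distance between stopper1_mid and flask1_mouth below 0.006 m and angle between the z axis of stopper1_mid and the z axis of flask1_mid, either way round below 0.15 rad) or (distance between stopper2_mid and flask1_mouth below 0.006 m and angle between the z axis of stopper2_mid and the z axis of flask1_mid, either way round below 0.15 rad) or (distance between stopper3_mid and flask1_mouth below 0.006 m and angle between the z axis of stopper3_mid and the z axis of flask1_mid, either way round below 0.15 rad) or (distance between stopper4_mid and flask1_mouth below 0.006 m and angle between the z axis of stopper4_mid and the z axis of flask1_mid, either way round below 0.15 rad)) and x of flask2_mid in the frame of tray between -0.085 and 0.085 m and y of flask2_mid in the frame of tray between -0.085 and 0.085 m and z of flask2_mid in the frame of tray between 0.045 and 0.06 m and ((distance between stopper1_mid and flask2_mouth below 0.006 m and angle between the z axis of stopper1_mid and the z axis of flask2_mid, either way round below 0.15 rad) or (distance between stopper2_mid and flask2_mouth below 0.006 m and angle between the z axis of stopper2_mid and the z axis of flask2_mid, either way round below 0.15 rad) or (distance between stopper3_mid and flask2_mouth below 0.006 m and angle between the z axis of stopper3_mid and the z axis of flask2_mid, either way round below 0.15 rad) or (distance between stopper4_mid and flask2_mouth below 0.006 m and angle between the z axis of stopper4_mid and the z axis of flask2_mid, either way round below 0.15 rad)) and x of flask3_mid in the frame of tray between -0.085 and 0.085 m and y of flask3_mid in the frame of tray between -0.085 and 0.085 m and z of flask3_mid in the frame of tray between 0.045 and 0.06 m and ((distance between stopper1_mid and flask3_mouth below 0.006 m and angle between the z axis of stopper1_mid and the z axis of flask3_mid, either way round below 0.15 rad) or (distance between stopper2_mid and flask3_mouth below 0.006 m and angle between the z axis of stopper2_mid and the z axis of flask3_mid, either way round below 0.15 rad) or (distance between stopper3_mid and flask3_mouth below 0.006 m and angle between the z axis of stopper3_mid and the z axis of flask3_mid, either way round below 0.15 rad) or (distance between stopper4_mid and flask3_mouth below 0.006 m and angle between the z axis of stopper4_mid and the z axis of flask3_mid, either way round below 0.15 rad)) and x of flask4_mid in the frame of tray between -0.085 and 0.085 m and y of flask4_mid in the frame of tray between -0.085 and 0.085 m and z of flask4_mid in the frame of tray between 0.045 and 0.06 m and ((distance between stopper1_mid and flask4_mouth below 0.006 m and angle between the z axis of stopper1_mid and the z axis of flask4_mid, either way round below 0.15 rad) or (distance between stopper2_mid and flask4_mouth below 0.006 m and angle between the z axis of stopper2_mid and the z axis of flask4_mid, either way round below 0.15 rad) or (distance between stopper3_mid and flask4_mouth below 0.006 m and angle between the z axis of stopper3_mid and the z axis of flask4_mid, either way round below 0.15 rad) or (distance between stopper4_mid and flask4_mouth below 0.006 m and angle between the z axis of stopper4_mid and the z axis of flask4_mid, either way round below 0.15 rad)) and x of tray_mid in the frame of bay_home below -0.1 m), for 0.3 s.
At the end, for the whole second after the job is handed in: Every flask stands on the tray's floor (tilt under 0.12 rad) with a stopper seated (within 6 mm of the rim, 0.15 rad of square); the tray rests flat in the bay within 7 mm of the back stop, 9 mm of the middle line and 0.06 rad of straight (x of flask1_mid in the frame of tray between -0.085 and 0.085 m and y of flask1_mid in the frame of tray between -0.085 and 0.085 m and z of flask1_mid in the frame of tray between 0.045 and 0.06 m and angle between each of flask1_mid, flask2_mid, flask3_mid, flask4_mid's own z axis and vertical below 0.12 rad and ((distance between stopper1_mid and flask1_mouth below 0.006 m and angle between the z axis of stopper1_mid and the z axis of flask1_mid, either way round below 0.15 rad) or (distance between stopper2_mid and flask1_mouth below 0.006 m and angle between the z axis of stopper2_mid and the z axis of flask1_mid, either way round below 0.15 rad) or (distance between stopper3_mid and flask1_mouth below 0.006 m and angle between the z axis of stopper3_mid and the z axis of flask1_mid, either way round below 0.15 rad) or (distance between stopper4_mid and flask1_mouth below 0.006 m and angle between the z axis of stopper4_mid and the z axis of flask1_mid, either way round below 0.15 rad)) and x of flask2_mid in the frame of tray between -0.085 and 0.085 m and y of flask2_mid in the frame of tray between -0.085 and 0.085 m and z of flask2_mid in the frame of tray between 0.045 and 0.06 m and ((distance between stopper1_mid and flask2_mouth below 0.006 m and angle between the z axis of stopper1_mid and the z axis of flask2_mid, either way round below 0.15 rad) or (distance between stopper2_mid and flask2_mouth below 0.006 m and angle between the z axis of stopper2_mid and the z axis of flask2_mid, either way round below 0.15 rad) or (distance between stopper3_mid and flask2_mouth below 0.006 m and angle between the z axis of stopper3_mid and the z axis of flask2_mid, either way round below 0.15 rad) or (distance between stopper4_mid and flask2_mouth below 0.006 m and angle between the z axis of stopper4_mid and the z axis of flask2_mid, either way round below 0.15 rad)) and x of flask3_mid in the frame of tray between -0.085 and 0.085 m and y of flask3_mid in the frame of tray between -0.085 and 0.085 m and z of flask3_mid in the frame of tray between 0.045 and 0.06 m and ((distance between stopper1_mid and flask3_mouth below 0.006 m and angle between the z axis of stopper1_mid and the z axis of flask3_mid, either way round below 0.15 rad) or (distance between stopper2_mid and flask3_mouth below 0.006 m and angle between the z axis of stopper2_mid and the z axis of flask3_mid, either way round below 0.15 rad) or (distance between stopper3_mid and flask3_mouth below 0.006 m and angle between the z axis of stopper3_mid and the z axis of flask3_mid, either way round below 0.15 rad) or (distance between stopper4_mid and flask3_mouth below 0.006 m and angle between the z axis of stopper4_mid and the z axis of flask3_mid, either way round below 0.15 rad)) and x of flask4_mid in the frame of tray between -0.085 and 0.085 m and y of flask4_mid in the frame of tray between -0.085 and 0.085 m and z of flask4_mid in the frame of tray between 0.045 and 0.06 m and ((distance between stopper1_mid and flask4_mouth below 0.006 m and angle between the z axis of stopper1_mid and the z axis of flask4_mid, either way round below 0.15 rad) or (distance between stopper2_mid and flask4_mouth below 0.006 m and angle between the z axis of stopper2_mid and the z axis of flask4_mid, either way round below 0.15 rad) or (distance between stopper3_mid and flask4_mouth below 0.006 m and angle between the z axis of stopper3_mid and the z axis of flask4_mid, either way round below 0.15 rad) or (distance between stopper4_mid and flask4_mouth below 0.006 m and angle between the z axis of stopper4_mid and the z axis of flask4_mid, either way round below 0.15 rad)) and x of tray_mid in the frame of bay_home between -0.007 and 0.006 m and y of tray_mid in the frame of bay_home between -0.009 and 0.009 m and angle between the x axis of tray and the x axis of washer, either way round below 0.06 rad and height (world z) of tray_mid below 0.006 m and linear speed of tray below 0.02 m/s); the robot touches nothing.
It fails at once if a bystander (record weight, spray bottle, brush, mug) is moved by more than 50 mm (distance of any of puck, spray, brush, mug from where it was at the start of the episode above 0.05 m).
Of flask1, flask2, flask3, flask4 only 3 to 4 are there at a start; the rules pass over those that are not, and their reading is None.
At some moment in a run one of flask1, flask2, flask3, flask4 may be knocked a few centimetres aside while the robot is not near it.
It also fails if it takes over 210 s, if anything falls off the work surface, if the arm or the gripper's body presses on something with over 40 N, if the wrist force passes 120 N, or if a joint passes its speed limit or range.

ROBOT

A 6-joint arm with a two-finger parallel gripper is mounted at the origin on the work surface. World frame = base frame: x ahead of the robot, y to its left, z up, the work surface at z = 0. Lengths are in mm, angles in rad, forces in N, time in s.
With the tool pointing down it reaches from about 350 to 975 mm from the base axis. Payload 7.1 kg.
Tool frame: the origin (TCP) lies midway between the tips of the shut fingers; the grasp point (between the pads) lies 19 mm behind it (ctrl.hold_point_z is the distance from the TCP to the grasp point, in mm); z points along the fingers, y is the direction in which the jaws open and shut (so a half turn about z gives the same grasp; the last joint's range is limited). The gripper opens to 88 mm and grips with 3 to 60 N. Pads are 20 mm wide; open, the fingers measure 115 mm over their backs; the gripper's body (75 mm by 178 mm) begins 61 mm behind the grasp point.
Start: joints at [1.11, 0.423, 1.63, -0, 1.089, -0.019], TCP at [267.197, 564.987, 222.675] pointing down, gripper open.
Joint ranges: [-3, 3], [-0.9, 2.11], [0.09, 2.58], [-1.31, 4.45], [0.11, 2.69], [-2.54, 2.54]. Speed limits (rad/s): [2.39, 2.39, 3.01, 3.14, 3.14, 3.14].

INTERFACE

Orientations are given as a rotation vector (axis times angle).
In Python, from workcell import ctrl, eyes gives the robot as it stands.
- The arm moves only by the tool move_arm, never from a script. Its argument "deltas" is a list of rows, each a list of 6 numbers: the shift along the tool's x, y, z in mm, then the turn, a rotation vector about the tool's x, y, z in rad. A call has 1 to 5 rows; each row shifts and turns the pose as measured when the row begins, along the tool's axes as they then stand; what a row does not reach is not made up. A row lasts 1/12 s, in which the tool goes at most 41.7 mm and 7.16 degrees, less where a joint would pass 70% of its speed; a pose out of reach is approached as far as the arm can. A call is refused whole if a number of a shift passes 41.7 or a number of a turn 0.125, either way. A call with a gripper value outside its range is refused whole. "hand" is the closure, from -1 (fully open) to 1 (shut), set as the call begins (left out, the last holds). The fingers move at their own pace and stop on an object; the grip force is fixed at half the most. Time passes only in rows, so rows that do not move let the fingers close. It gives the time, the measured TCP pose, the force and the opening at its end, in the units of the state.
- ctrl.get_obs(): the state, without advancing time (a new reading comes with each control period).
- eyes.get_image(name): name is "scene" or "top" or "wrist"; returns a dict with "frame" (400x640x3 uint8, red, green, blue), "range_z" (400x640 float32, mm along the optical axis (not along the pixel's ray), 0 where there is no reading), "fx", "fy", "cx", "cy" (pixels), "cam_to_world" (4x4, takes a point from camera to world coordinates). Camera axes: x right, y down, z forward; pixel columns grow to the right and rows downward; lengths in mm; the calibration is good to about 2 mm. A picture is of the moment at which its call begins.
- ctrl.close_job(): hands the job in, once; it reports no verdict.
The state is a dict: "t": time; "qpos": joint angles; "qvel": joint speeds; "joint_torque": joint torques, N m; "ee_pos": TCP position; "orientation": TCP orientation; "ft_force": force on the tool from outside, world axes, zero at the start; "moment": the same for the moment, N m; "width": finger opening in mm.
Only numpy, scipy, OpenCV 4.12 (cv2) and the standard library are available. Lean on these libraries where they do the work, as an engineer would, in place of code of your own. Each camera call takes 0.05 s, during which the arm holds its last target.

## Working session

There is one attempt and no reset: what is moved stays moved. The work goes in short steps, Python scripts to look and compute and a tool call to move; the robot and the scene stay as the last step left them, time stands still between calls to the robot, and variables do not carry over. Pictures are saved under pics/ and viewed, and the job is handed in when it is done.

Besides the shell and the picture viewer there is one more tool, called as a command line: name --pt "numbers of a row" for each row, then --argument value for the rest. move_arm: Moves the arm, as the interface text tells. Its arguments: {"type":"object","properties":{"deltas":{"type":"array"},"hand":{"type":"number"}},"required":["deltas"]}

```bash
ls; mkdir -p pics; python3 - <<'E'
from workcell import ctrl, eyes
import cv2
print(ctrl.get_obs())
for n in ["scene","top","wrist"]:
    d=eyes.get_image(n); cv2.imwrite(f"pics/{n}0.png",d["frame"][:,:,::-1]); print(n,d["fx"],d["cx"],d["cy"],d["cam_to_world"])
E
```

```text
pics
{'t': 0.0, 'qpos': array([ 1.11002838e+00,  4.23839474e-01,  1.63068080e+00, -2.58870822e-05,
        1.08861363e+00, -1.90012380e-02]), 'qvel': array([-0.00060482, -0.00171302,  0.00131785, -0.00041754,  0.00208805,
        0.00014331]), 'joint_torque': array([-2.82794990e-04, -5.44623435e+01, -2.73669595e+01,  6.43884321e-02,
        2.27230776e-02, -1.45501899e-04]), 'ee_pos': array([266.94636404, 564.50606252, 221.90617165]), 'orientation': array([-6.88202603e-01, -3.06493315e+00,  2.35997631e-03]), 'ft_force': array([-0.29998778, -0.0750473 , -0.02310007]), 'moment': array([0.00625255, 0.02823847, 0.00397526]), 'width': 87.69201600732295}
scene 364.32331399746977 326.36727452135756 196.2451599897096 [[ 3.98031956e-01  7.80869592e-01 -4.81469876e-01  1.07452008e+03]
 [ 9.17295401e-01 -3.45540179e-01  1.97916980e-01 -1.46898661e+02]
 [-1.18198361e-02 -5.20427386e-01 -8.53824120e-01  9.01206626e+02]
 [ 0.00000000e+00  0.00000000e+00  0.00000000e+00  1.00000000e+00]]
top 418.6239609891031 313.7758286110569 194.45902684626583 [[-7.59896765e-03 -9.95847737e-01  9.07168107e-02  5.19634585e+02]
 [-9.99912488e-01  8.54963473e-03  1.00955020e-02  4.69789829e+01]
 [-1.08291784e-02 -9.06321565e-02 -9.95825558e-01  1.26233519e+03]
 [ 0.00000000e+00  0.00000000e+00  0.00000000e+00  1.00000000e+00]]
wrist 328.5467530794293 321.1506746551568 199.8395761507291 [[ 4.27224044e-01  8.73035804e-01  2.35134221e-01  2.02879534e+02]
 [ 9.04142981e-01 -4.11874066e-01 -1.13513101e-01  5.95615254e+02]
 [-2.25531371e-03  2.61090482e-01 -9.65311698e-01  3.83986666e+02]
 [ 0.00000000e+00  0.00000000e+00  0.00000000e+00  1.00000000e+00]]
```

View pics/scene0.png

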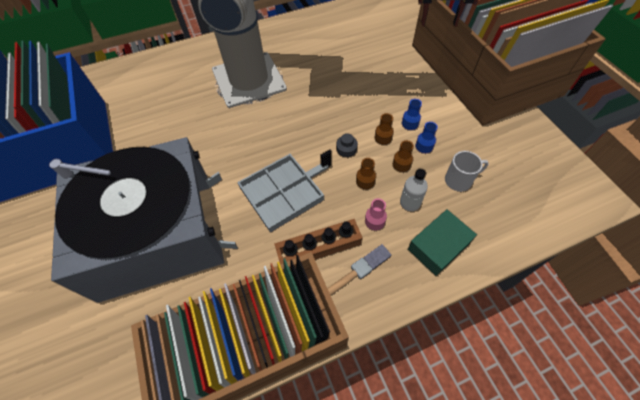

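View pics/top0.png

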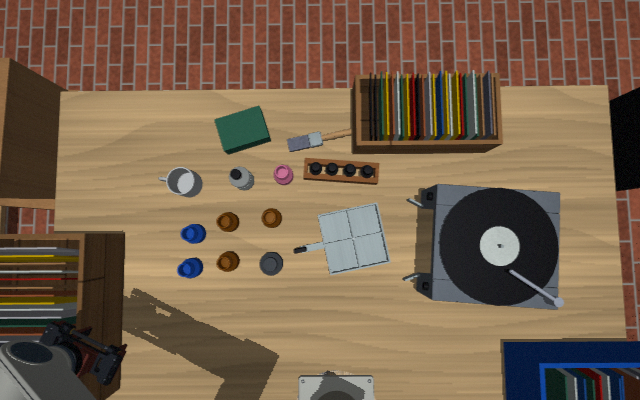

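View pics/wrist0.png

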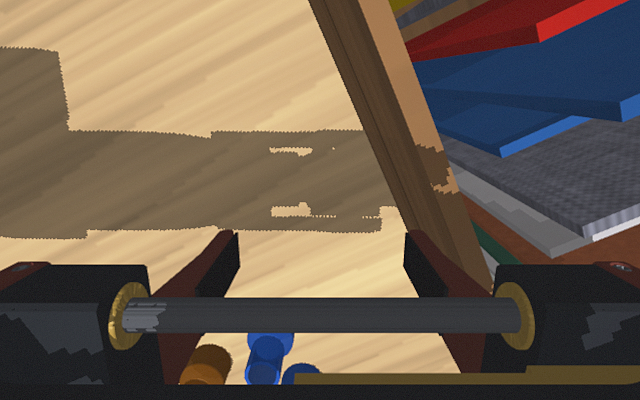

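The scene shows three amber flasks in the top view at px (228,222), (271,217) and (228,261). Look-alikes are blue at (193,233) and (190,268), and pink at (283,175). The dark puck is at (271,263), the tray at (352,238), the rack at (341,171) and the washer at (495,245).

```bash
cat > h.py <<'E'
from workcell import ctrl, eyes
import cv2, numpy as np
from scipy.spatial.transform import Rotation as R
def img(n,save=None):
    d=eyes.get_image(n)
    if save: cv2.imwrite(f"pics/{save}.png",d["frame"][:,:,::-1])
    v,u=np.mgrid[0:400,0:640]; z=d["range_z"]
    P=np.stack([(u-d["cx"])/d["fx"]*z,(v-d["cy"])/d["fy"]*z,z],-1)
    T=d["cam_to_world"]; W=P@T[:3,:3].T+T[:3,3]; W[z==0]=np.nan
    d["W"]=W; d["hsv"]=cv2.cvtColor(d["frame"],cv2.COLOR_RGB2HSV); return d
def ray(d,u,v,h):
    T=d["cam_to_world"]; r=T[:3,:3]@np.array([(u-d["cx"])/d["fx"],(v-d["cy"])/d["fy"],1]); o=T[:3,3]
    return o+r*(h-o[2])/r[2]
def blobs(d,m,amin=30):
    n,l,s,c=cv2.connectedComponentsWithStats(m.astype(np.uint8))
    return [(l==i,s[i],c[i]) for i in range(1,n) if s[i,4]>=amin]
def pose():
    o=ctrl.get_obs(); return o["ee_pos"],R.from_rotvec(o["orientation"]),o
def delta(target,yaw=None):
    "world TCP target -> tool shift; yaw = world angle of tool y axis (mod pi)"
    p,r,o=pose(); s=r.inv().apply(np.array(target)-p)
    M=r.as_matrix(); out=None
    print("ee",p.round(1),"t",round(o["t"],2),"w",round(o["width"],1),"F",o["ft_force"].round(1),"z",M[:,2].round(3),"yawy",round(np.arctan2(M[1,1],M[0,1]),3))
    if yaw is not None:
        y=np.array([np.cos(yaw),np.sin(yaw),0]); 
        if y@M[:,1]<0:y=-y
        z=np.array([0,0,-1.]); x=np.cross(y,z); Rt=R.from_matrix(np.stack([x,y,z],1))
        out=(r.inv()*Rt).as_rotvec().round(3)
    print("shift",s.round(1),"turn",out)
E
python3 - <<'E'
from h import *
for n in ["top","scene"]:
    d=img(n); H,S,V=[d["hsv"][...,i].astype(int) for i in range(3)]; W=d["W"]
    on=(W[...,2]>8)&(W[...,0]>200)&(W[...,0]<900)
    print(n)
    for nm,m in [("amber",(H>8)&(H<20)&(S>190)&(V<180)),("blue",(H>100)&(H<130)&(S>150)),("pink",(H>150)&(S>60))]:
        for b,s,c in blobs(d,m&on):
            if s[4]>2500: continue
            w=W[b]; top=w[w[:,2]>np.nanpercentile(w[:,2],70)]
            print(nm,c.round(0),s[4],"zmax",np.nanpercentile(w[:,2],95).round(0),"mid",np.nanmean(w,0).round(0),"top",((top.max(0)+top.min(0))/2).round(0),"ext",np.ptp(top,0).round(0))
    if n=="top":
        for u,v in [(271,255),(317,168),(332,168),(350,169),(367,170),(240,174),(182,180),(352,85),(356,120),(360,145),(430,145),(500,246),(340,176),(240,130),(440,195),(414,202),(310,170)]: print((u,v),W[v,u].round(0))
cv2.imwrite("pics/topcrop.png",cv2.resize(img("top")["frame"][140:300,150:450,::-1],None,fx=2.66,fy=2.66,interpolation=cv2.INTER_CUBIC))
E
```

```text
top
amber [272. 218.] 212 zmax 96.0 mid [563. 180.  60.] top [565. 186.  86.] ext [37. 37. 27.]
amber [228. 222.] 307 zmax 94.0 mid [553. 307.  57.] top [553. 313.  82.] ext [37. 35. 31.]
amber [228. 261.] 311 zmax 95.0 mid [441. 306.  57.] top [438. 311.  83.] ext [37. 35. 32.]
blue [439. 113.] 270 zmax 190.0 mid [ 835. -279.  166.] top [ 836. -277.  189.] ext [126.   5.   9.]
blue [193. 233.] 354 zmax 96.0 mid [520. 406.  58.] top [520. 413.  85.] ext [37. 36. 29.]
blue [190. 268.] 373 zmax 95.0 mid [422. 414.  57.] top [421. 420.  84.] ext [37. 36. 27.]
pink [283. 174.] 306 zmax 95.0 mid [689. 148.  58.] top [692. 151.  84.] ext [37. 38. 33.]
(271, 255) [456. 185.  36.]
(317, 168) [703.  49.  83.]
(332, 168) [703.   6.  80.]
(350, 169) [698. -44.  85.]
(367, 170) [695. -93.  83.]
(240, 174) [679. 258. 140.]
(182, 180) [682. 460.   3.]
(352, 85) [1242. -125. -743.]
(356, 120) [828. -60. 129.]
(360, 145) [758. -70. 128.]
(430, 145) [ 759. -264.  116.]
(500, 246) [ 483. -406.  206.]
(340, 176) [684. -18.  45.]
(240, 130) [822. 275.  57.]
(440, 195) [ 614. -270.  175.]
(414, 202) [ 60
[... 188 characters left out ...]
  54.] top [560. 312.  83.] ext [36. 36. 32.]
amber [366. 176.] 324 zmax 95.0 mid [582. 177.  55.] top [570. 184.  82.] ext [36. 35. 33.]
amber [197. 340.] 53 zmax 147.0 mid [ 847. -337.  142.] top [ 846. -337.  146.] ext [95.  1.  4.]
blue [456.   6.] 45 zmax 255.0 mid [226. 651. 237.] top [252. 633. 257.] ext [61. 51. 25.]
blue [412. 115.] 360 zmax 95.0 mid [434. 412.  57.] top [425. 420.  86.] ext [38. 38. 22.]
blue [427. 138.] 384 zmax 95.0 mid [533. 404.  57.] top [526. 412.  87.] ext [35. 37. 24.]
blue [223. 326.] 372 zmax 191.0 mid [ 845. -281.  148.] top [ 840. -278.  189.] ext [118.   4.   7.]
pink [376. 215.] 510 zmax 97.0 mid [704. 145.  59.] top [698. 150.  88.] ext [37. 38. 22.]
```

View pics/topcrop.png

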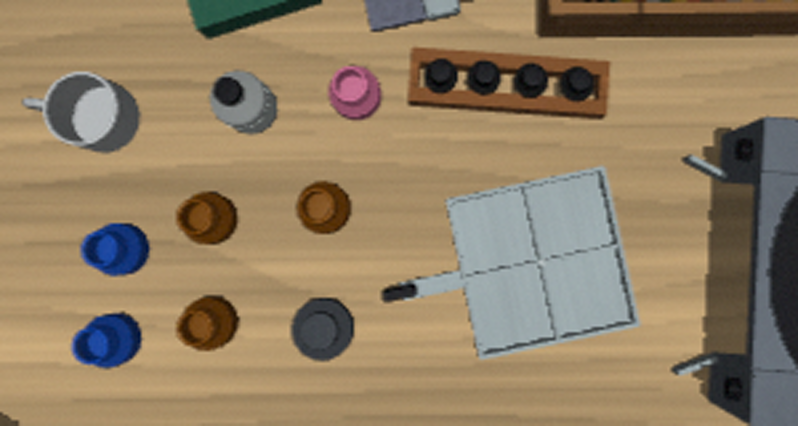

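The crop confirms three amber flasks, A at crop (322,205), B at (205,215) and C at (205,322). They match the description and none of them is blue or pink. Now I'll measure the tray, washer and stoppers.

```bash
python3 - <<'E'
from h import *
for n in ["top","scene"]:
    d=img(n); W=d["W"]; H,S,V=[d["hsv"][...,i].astype(int) for i in range(3)]
    m=(S<60)&(V>110)&(W[...,2]>2)&(W[...,2]<36)&(W[...,0]>330)&(W[...,0]<640)&(W[...,1]>-180)&(W[...,1]<120)
    bl=max(blobs(d,m),key=lambda b:b[1][4]); b,s,c=bl
    c2=b&(W[...,2]>22)
    w=W[c2]; r=cv2.minAreaRect(w[:,:2].astype(np.float32)); print(n,"tray wall top rect",r,np.median(w[:,2]))
    r=cv2.minAreaRect(W[b][:,:2].astype(np.float32)); print(n,"all",r)
    m=(V<70)&(W[...,2]>40)&(W[...,2]<90)&(W[...,0]>380)&(W[...,0]<560)&(W[...,1]>60)&(W[...,1]<150)
    for b,s,c in blobs(d,m,10):
        w=W[b]; t=w[w[:,2]>60]; print("plate",c.round(),s[4],w[:,2].max(),cv2.minAreaRect(t[:,:2].astype(np.float32)))
    m=(V<80)&(W[...,2]>56)&(W[...,2]<95)&(W[...,0]>640)&(W[...,0]<740)&(W[...,1]>-130)&(W[...,1]<110)
    for b,s,c in blobs(d,m,8):
        w=W[b]; t=w[w[:,2]>74]; print("knob",c.round(),s[4],((t.max(0)+t.min(0))/2).round(),np.ptp(t,0).round(),t.mean(0).round())
    if n=="top":
        # washer front edge at z=175
        m=(W[...,2]>165)&(W[...,2]<182)&(W[...,0]>250)&(W[...,0]<700)&(W[...,1]<-180)
        b=max(blobs(d,m),key=lambda b:b[1][4])[0]; w=W[b]; print("washer",cv2.minAreaRect(w[:,:2].astype(np.float32)))
        e=[]
        for x in np.arange(400,590,8.):
            q=w[abs(w[:,0]-x)<4]; 
            if len(q): e.append((x,q[:,1].max()))
        e=np.array(e); print(np.polyfit(e[:,0],e[:,1],1), e[[0,-1]])
        m=(W[...,2]>20)&(W[...,2]<42)&(W[...,1]<-180)&(W[...,1]>-290)&(W[...,0]>300)&(W[...,0]<700)
        for b,s,c in blobs(d,m,8): w=W[b]; print("fin",c,w.min(0).round(),w.max(0).round(), w[w[:,1].argmax()].round(),w[w[:,1].argmin()].round())
E
```

```text
top tray wall top rect ((497.04248046875, -28.161895751953125), (180.29925537109375, 235.73147583007812), 11.482572555541992) 28.235792940590272
top all ((496.7849426269531, -29.779266357421875), (183.5420684814453, 238.28648376464844), 12.702619552612305)
plate [300. 250.] 52 78.9395292357749 ((471.6018371582031, 100.41915893554688), (11.309860229492188, 32.8028450012207), 10.731205940246582)
knob [315. 167.] 64 [707.  55.  83.] [21. 23.  9.] [707.  55.  82.]
knob [331. 168.] 62 [705.   8.  84.] [22. 20. 12.] [705.   8.  82.]
knob [349. 169.] 63 [701. -43.  81.] [20. 20. 12.] [701. -43.  82.]
knob [367. 170.] 64 [697. -94.  82.] [21. 20. 11.] [697. -94.  82.]
washer ((491.0133056640625, -317.05963134765625), (136.71694946289062, 300.6424255371094), 85.1195297241211)
[-7.99936952e-02 -2.09948778e+02] [[ 400.         -242.19799379]
 [ 584.         -256.73931951]]
fin [418.2278481  200.50632911] [ 591. -263.   20.] [ 644. -219.   42.] [ 616. -219.   27.] [ 644. -263.   40.]
fin [414.69767442 278.89534884] [ 348. -263.   20.] [ 401. -199.   42.] [ 384. -199.   35.] [ 400. -263.   23.]
scene tray wall top rect ((500.0091552734375, -30.022720336914062), (182.92373657226562, 233.36170959472656), 11.42734146118164) 29.40673363451691
scene all ((490.21124267578125, -31.91571044921875), (203.1780242919922, 233.24874877929688), 11.340850830078125)
plate [325. 157.] 104 78.66593046957223 ((475.98944091796875, 98.73408508300781), (11.916324615478516, 32.934242248535156), 11.961417198181152)
knob [346. 228.] 96 [712.  53.  81.] [22. 22. 14.] [713.  53.  83.]
knob [328. 234.] 102 [709.   6.  82.] [23. 23. 10.] [710.   6.  83.]
knob [309. 240.] 101 [706. -45.  81.] [21. 22. 12.] [707. -46.  83.]
knob [289. 246.] 107 [702. -95.  82.] [23. 22. 13.] [702. -95.  83.]
```

```bash
python3 -c "
from h import *
delta([567,185,150],1.13)"
```

```text
ee [267.2 564.9 222.6] t 0.4 w 87.9 F [-0.7 -0.9 -0. ] z [-0. -0. -1.] yawy 1.129
shift [-433.5 -215.2   72.6] turn [-0.     0.    -0.001]
```

move_arm --pt "-36 -18 0 0 0 0" --pt "-36 -18 0 0 0 0" --pt "-36 -18 0 0 0 0" --pt "-36 -18 0 0 0 0" --pt "-36 -18 0 0 0 0" --hand -1

```text
t: 0.82
ee_pos: [391.2, 408.3, 222.3]
orientation: [-0.67, -3.069, -0.006]
ft_force: [1.2, 0.5, 0.5]
width: 87.8
```

move_arm --pt "-36 -18 0 0 0 0" --pt "-36 -18 0 0 0 0" --pt "-36 -18 0 0 0 0" --pt "-36 -18 0 0 0 0" --pt "-36 -18 0 0 0 0"

```text
t: 1.23
ee_pos: [521.0, 244.7, 222.8]
orientation: [0.667, 3.069, 0.008]
ft_force: [0.6, 0.9, 0.5]
width: 88.0
```

```bash
python3 -c "
from h import *
delta([567,185,150],1.13)"
```

```text
ee [521.  244.7 222.8] t 1.23 w 88.0 F [0.6 0.9 0.5] z [ 0.002  0.005 -1.   ] yawy 1.143
shift [-66.6 -35.6  72.6] turn [ 0.006 -0.     0.013]
```

move_arm --pt "-33 -18 0 0.006 0 0.013" --pt "-33 -18 0 0 0 0" --pt "0 0 30 0 0 0" --pt "0 0 0 0 0 0"

```text
t: 1.57
ee_pos: [573.4, 174.0, 193.8]
orientation: [0.7, 3.057, 0.001]
ft_force: [-1.7, -0.5, -0.1]
width: 87.7
```

```bash
cat >> h.py <<'E'
def flasks():
    for n in ["top","scene"]:
        d=img(n); H,S,V=[d["hsv"][...,i].astype(int) for i in range(3)]; W=d["W"]
        m=(H>8)&(H<20)&(S>190)&(V<180)&(W[...,2]>8)&(W[...,2]<130)&(W[...,0]>300)&(W[...,0]<760)
        for b,s,c in blobs(d,m):
            w=W[b]; top=w[w[:,2]>np.nanpercentile(w[:,2],70)]
            print(n,c.round(0),s[4],"zmax",np.nanpercentile(w[:,2],95).round(0),"top",((top.max(0)+top.min(0))/2).round(0),"ext",np.ptp(top,0).round(0))
E
python3 -c "
from h import *
flasks();delta([567,185,60],1.13);img('wrist','w1')"
```

```text
scene [382. 134.] 177 zmax 75.0 top [449. 303.  69.] ext [27. 20. 30.]
scene [403. 159.] 323 zmax 94.0 top [559. 312.  82.] ext [35. 36. 33.]
scene [366. 175.] 374 zmax 95.0 top [570. 184.  86.] ext [36. 35. 26.]
ee [575.6 176.2 198.4] t 1.67 w 88.1 F [-0.4 -0.3 -0.2] z [ 0.012  0.001 -1.   ] yawy 1.123
shift [ 13.    3.3 138.3] turn [ 0.006  0.01  -0.007]
```

View pics/w1.png

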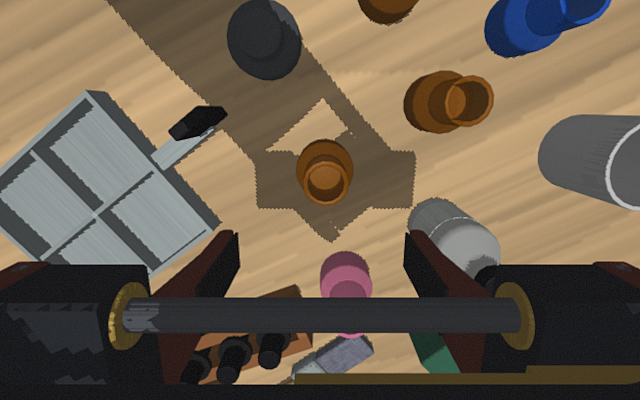

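```bash
python3 -c "
from h import *
d=img('wrist'); print(ray(d,326,182,95),d['W'][182,326], ray(d,468,100,95))
H,S,V=[d['hsv'][...,i].astype(int) for i in range(3)]; W=d['W']
m=(H>8)&(H<20)&(S>150)&(W[...,2]>88)&(W[...,2]<103)
for b,s,c in blobs(d,m): w=W[b]; print(c,s[4],(w.max(0)+w.min(0))/2,np.ptp(w,axis=0), cv2.minEnclosingCircle(w[:,:2].astype(np.float32)))
delta([567,185,60],1.13)"
```

```text
[565.68585207 187.32926125  95.        ] [574.61477094 184.06003154  52.85129555] [554.55539058 314.35682289  95.        ]
[465.84120603 101.32864322] 995 [555.36835066 313.26536236  92.38210131] [38.38856047 38.20088251  8.7605976 ] ((555.401123046875, 313.5561218261719), 19.395601272583008)
[324.35723598 182.68187744] 767 [566.16742772 185.81308703  92.29848863] [38.36665731 38.27586707  8.52176048] ((566.1891479492188, 185.6110076904297), 19.372106552124023)
ee [575.6 177.5 199.4] t 1.77 w 87.6 F [-0.   0.3  0.5] z [ 0.014  0.002 -1.   ] yawy 1.125
shift [ 12.6   1.9 139.3] turn [ 0.008  0.011 -0.005]
```

move_arm --pt "12 2 20 0.008 0.011 -0.005" --pt "0 0 30 0 0 0" --pt "0 0 0 0 0 0"

```text
t: 2.02
ee_pos: [567.2, 189.1, 153.9]
orientation: [0.677, 3.06, 0.007]
ft_force: [-1.4, -0.5, -1.0]
width: 87.8
```

```bash
python3 -c "
from h import *
delta([566.2,185.6,60],1.13)"
```

```text
ee [567.2 189.1 153.9] t 2.02 w 87.8 F [-1.4 -0.5 -1. ] z [ 0.008  0.002 -1.   ] yawy 1.135
shift [-0.  -4.2 93.9] turn [0.006 0.007 0.005]
```

move_arm --pt "0 -4 30 0.006 0.007 0.005" --pt "0 0 30 0 0 0" --pt "0 0 28 0 0 0" --pt "0 0 0 0 0 0" --pt "0 0 0 0 0 0"

```text
t: 2.43
ee_pos: [569.3, 192.9, 73.5]
orientation: [0.672, 3.06, 0.009]
ft_force: [0.2, -0.2, 0.1]
width: 87.9
```

```bash
python3 -c "
from h import *
delta([566.2,185.6,60],1.13)"
```

```text
ee [569.3 192.9  73.5] t 2.43 w 87.9 F [ 0.2 -0.2  0.1] z [ 0.01   0.004 -1.   ] yawy 1.139
shift [-0.1 -8.1 13.4] turn [0.007 0.007 0.009]
```

move_arm --pt "0 -8 12 0.007 0.007 0.009" --pt "0 0 0 0 0 0" --pt "0 0 0 0 0 0"

```text
t: 2.68
ee_pos: [568.4, 187.3, 66.2]
orientation: [0.685, 3.061, 0.005]
ft_force: [-0.3, 0.4, 0.1]
width: 87.8
```

```bash
python3 -c "
from h import *
delta([566.2,185.6,60],1.13)"
```

```text
ee [568.4 187.3  66.2] t 2.68 w 87.8 F [-0.3  0.4  0.1] z [ 0.006  0.002 -1.   ] yawy 1.131
shift [ 1.4 -2.5  6.2] turn [0.004 0.004 0.001]
```

move_arm --pt "1 -3 6 0.004 0.004 0" --pt "0 0 0 0 0 0"

```text
t: 2.85
ee_pos: [567.4, 185.1, 62.3]
orientation: [0.685, 3.063, 0.003]
ft_force: [-0.8, -1.2, -0.4]
width: 88.2
```

move_arm --pt "0 0 0 0 0 0" --pt "0 0 0 0 0 0" --pt "0 0 0 0 0 0" --pt "0 0 0 0 0 0" --pt "0 0 0 0 0 0" --hand 1

```text
t: 3.27
ee_pos: [568.4, 185.0, 63.7]
orientation: [0.686, 3.061, 0.004]
ft_force: [0.2, -0.5, -0.4]
width: 57.8
```

move_arm --pt "0 0 0 0 0 0" --pt "0 0 0 0 0 0"

```text
t: 3.43
ee_pos: [568.4, 185.0, 63.7]
orientation: [0.686, 3.061, 0.004]
ft_force: [-0.5, 0.3, -0.6]
width: 44.5
```

Closing at about 7 mm per row.

move_arm --pt "0 0 0 0 0 0" --pt "0 0 0 0 0 0" --pt "0 0 0 0 0 0"

```text
t: 3.68
ee_pos: [568.4, 185.0, 63.6]
orientation: [0.686, 3.061, 0.004]
ft_force: [-0.2, 0.1, 1.5]
width: 38.3
```

move_arm --pt "0 0 -15 0 0 0" --pt "0 0 -30 0 0 0" --pt "0 0 -30 0 0 0" --pt "0 0 -30 0 0 0"

```text
t: 4.02
ee_pos: [562.1, 183.1, 163.5]
orientation: [-0.685, -3.056, 0.009]
ft_force: [-0.0, -0.2, -2.1]
width: 38.0
```

```bash
python3 -c "
from h import *
delta([555.9,-90.3,165],1.13)"
```

```text
ee [562.1 183.1 163.5] t 4.02 w 38.0 F [-0.  -0.2 -2.1] z [-0.011 -0.004 -1.   ] yawy 1.13
shift [-111.  -249.9   -0.5] turn [-0.008 -0.009 -0.   ]
```

move_arm --pt "-16 -35 0 -0.008 -0.009 0" --pt "-16 -35 0 0 0 0" --pt "-16 -35 0 0 0 0" --pt "-16 -35 0 0 0 0" --pt "-16 -35 0 0 0 0"

```text
t: 4.43
ee_pos: [565.2, -6.9, 171.6]
orientation: [0.665, 3.055, 0.013]
ft_force: [1.3, -0.0, -1.0]
width: 38.2
```

move_arm --pt "-16 -35 0 0 0 0" --pt "-14 -30 0 0 0 0" --pt "0 0 0 0 0 0" --pt "0 0 0 0 0 0"

```text
t: 4.77
ee_pos: [563.8, -88.7, 171.0]
orientation: [0.675, 3.053, 0.011]
ft_force: [1.0, 0.2, -1.5]
width: 38.5
```

```bash
python3 -c "
from h import *
d=img('wrist','w2');delta([555.9,-90.3,71],1.13)"
```

```text
ee [563.9 -88.4 171. ] t 4.82 w 38.1 F [ 0.8  0.1 -0.6] z [ 0.016  0.003 -1.   ] yawy 1.137
shift [ 7.8 -6.  99.9] turn [0.01  0.013 0.007]
```

View pics/w2.png

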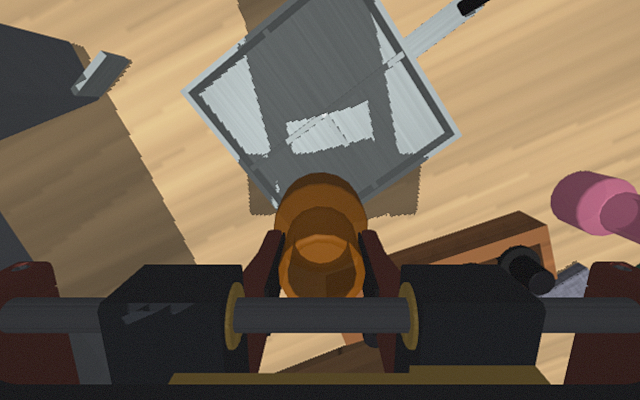

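```bash
python3 -c "
from h import *
d=img('wrist');a=ray(d,183,92,30);b=ray(d,459,135,30);print(a,b,(a+b)/2,np.linalg.norm(a-b),np.arctan2(*(a-b)[1::-1]))"
```

```text
[ 436.5132381  -160.38185221   30.        ] [573.34582497  46.88782813  30.        ] [504.92953153 -56.74701204  30.        ] 248.36239091157648 -2.1542855980864104
```

move_arm --pt "8 -6 20 0.01 0.013 0.007" --pt "0 0 25 0 0 0" --pt "0 0 0 0 0 0"

```text
t: 5.12
ee_pos: [555.8, -85.7, 126.2]
orientation: [0.679, 3.064, 0.001]
ft_force: [-1.5, 0.0, -2.8]
width: 38.1
```

```bash
python3 -c "
from h import *
delta([555.9,-90.3,71],1.13)"
```

```text
ee [555.8 -85.7 126.2] t 5.12 w 38.1 F [-1.5  0.  -2.8] z [ 0.003 -0.    -1.   ] yawy 1.135
shift [-1.8 -4.2 55.2] turn [0.001 0.003 0.005]
```

move_arm --pt "-2 -5 22 0 0.003 0.005" --pt "0 -1 22 0 0 0" --pt "0 0 0 0 0 0" --pt "0 0 0 0 0 0"

```text
t: 5.45
ee_pos: [556.9, -86.7, 83.3]
orientation: [0.676, 3.068, 0.003]
ft_force: [-0.1, -0.5, -0.9]
width: 38.2
```

```bash
python3 -c "
from h import *
delta([555.9,-90.3,70],1.13)"
```

```text
ee [556.9 -86.7  83.3] t 5.45 w 38.2 F [-0.1 -0.5 -0.9] z [ 0.001  0.002 -1.   ] yawy 1.137
shift [-0.6 -3.7 13.3] turn [ 0.002 -0.     0.007]
```

move_arm --pt "0 -4 9 0 0 0.007" --pt "0 0 6 0 0 0" --pt "0 0 3 0 0 0" --pt "0 0 0 0 0 0"

```text
t: 5.78
ee_pos: [558.4, -89.4, 68.9]
orientation: [0.682, 3.06, 0.003]
ft_force: [0.4, 0.5, -1.8]
width: 38.3
```

move_arm --pt "0 0 0 0 0 0" --pt "0 0 0 0 0 0" --pt "0 0 0 0 0 0" --pt "0 0 0 0 0 0" --hand -0.5

```text
t: 6.12
ee_pos: [559.9, -89.7, 70.7]
orientation: [0.682, 3.056, 0.003]
ft_force: [0.2, 0.4, -0.1]
width: 61.1
```

move_arm --pt "0 0 -25 0 0 0" --pt "0 0 -35 0 0 0" --pt "0 0 -35 0 0 0" --pt "0 0 -20 0 0 0"

```text
t: 6.45
ee_pos: [554.8, -89.0, 184.3]
orientation: [-0.684, -3.064, -0.003]
ft_force: [0.3, -0.3, -0.3]
width: 66.2
```

```bash
cat >> h.py <<'E'
def wr(save=None):
    d=img('wrist',save)
    H,S,V=[d['hsv'][...,i].astype(int) for i in range(3)]; W=d['W']
    m=(H>8)&(H<20)&(S>150)&(W[...,2]>86)&(W[...,2]<108)
    for b,s,c in blobs(d,m): w=W[b]; print("rim",c.round(),s[4],((w.max(0)+w.min(0))/2).round(1),np.ptp(w,axis=0).round(1))
E
python3 -c "
from h import *
wr('w3');flasks();delta([555.5,313,190],1.13)"
```

```text
rim [323. 206.] 1055 [556.8 -88.   94. ] [38.7 38.5 15.8]
top [228. 221.] 307 zmax 95.0 top [553. 313.  82.] ext [36. 35. 32.]
top [228. 261.] 308 zmax 95.0 top [438. 311.  82.] ext [37. 35. 32.]
scene [384. 132.] 287 zmax 94.0 top [443. 309.  82.] ext [37. 35. 31.]
scene [403. 159.] 319 zmax 95.0 top [560. 312.  82.] ext [35. 36. 33.]
scene [274. 204.] 309 zmax 100.0 top [561. -89.  90.] ext [35. 33. 24.]
ee [555.1 -89.  182.9] t 6.6 w 65.7 F [ 1.  -0.4 -0.5] z [-0.     0.002 -1.   ] yawy 1.131
shift [170.6 364.   -6.4] turn [ 0.002 -0.001  0.001]
```

View pics/w3.png

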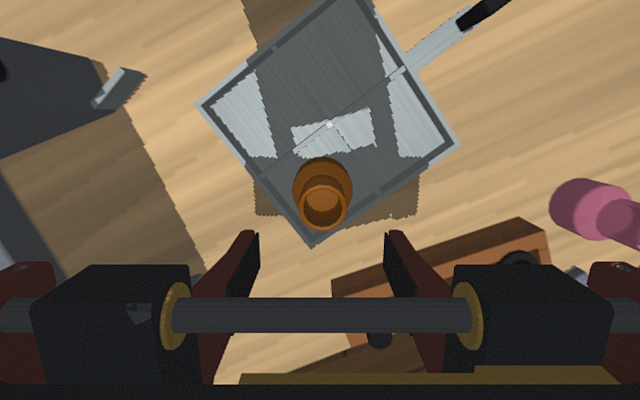

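Flask A stands in the back pocket at px (322,195), with its rim 100 mm high. Flask B is next.

move_arm --pt "17 36 0 0 0 0" --pt "17 36 0 0 0 0" --pt "17 36 0 0 0 0" --pt "17 36 0 0 0 0" --pt "17 36 0 0 0 0" --hand -1

```text
t: 7.02
ee_pos: [552.2, 108.7, 176.2]
orientation: [-0.704, -3.054, 0.004]
ft_force: [0.5, 0.5, 0.1]
width: 87.4
```

move_arm --pt "17 36 0 0 0 0" --pt "17 36 0 0 0 0" --pt "17 36 0 0 0 0" --pt "15 33 0 0 0 0" --pt "0 0 0 0 0 0"

```text
t: 7.43
ee_pos: [548.0, 276.4, 165.9]
orientation: [-0.696, -3.045, 0.012]
ft_force: [0.7, -0.5, -0.2]
width: 87.8
```

```bash
python3 -c "
from h import *
wr('w4');delta([555.5,313,62],1.13)"
```

```text
rim [299.  47.] 1328 [440.4 312.2  91.6] [38.1 38.1 11.1]
rim [372. 198.] 1046 [555.1 313.7  91.5] [37.9 37.8 10.8]
ee [547.3 273.8 165.2] t 7.48 w 87.5 F [ 0.6 -0.4 -0.7] z [-0.022 -0.005 -1.   ] yawy 1.122
shift [  7.9  40.3 102.8] turn [-0.014 -0.017 -0.008]
```

move_arm --pt "8 40 0 -0.014 -0.017 -0.008" --pt "0 0 25 0 0 0" --pt "0 0 0 0 0 0"

```text
t: 7.73
ee_pos: [555.2, 309.7, 134.8]
orientation: [-0.685, -3.062, 0.008]
ft_force: [-1.7, -1.3, -0.6]
width: 88.2
```

```bash
python3 -c "
from h import *
delta([555.1,313.7,61],1.13)"
```

```text
ee [555.2 309.7 134.8] t 7.73 w 88.2 F [-1.7 -1.3 -0.6] z [-0.005 -0.004 -1.   ] yawy 1.131
shift [ 1.6  4.  73.8] turn [-0.006 -0.003  0.001]
```

move_arm --pt "2 4 30 -0.006 -0.003 0" --pt "0 0 28 0 0 0" --pt "0 0 0 0 0 0" --pt "0 0 0 0 0 0"

```text
t: 8.07
ee_pos: [554.4, 308.7, 74.2]
orientation: [-0.69, -3.062, 0.006]
ft_force: [0.8, 0.4, 1.1]
width: 87.7
```

```bash
python3 -c "
from h import *
delta([555.1,313.7,62],1.13)"
```

```text
ee [554.4 308.7  74.2] t 8.07 w 87.7 F [0.8 0.4 1.1] z [-0.004 -0.003 -1.   ] yawy 1.127
shift [ 1.5  4.9 12.2] turn [-0.005 -0.002 -0.003]
```

move_arm --pt "2 5 8 -0.005 -0.002 0" --pt "0 2 7 0 0 0" --pt "0 0 0 0 0 0"

```text
t: 8.32
ee_pos: [557.1, 314.4, 61.2]
orientation: [0.695, 3.062, 0.003]
ft_force: [-0.1, 0.1, -0.1]
width: 87.9
```

move_arm --pt "0 0 0 0 0 0" --pt "0 0 0 0 0 0" --pt "0 0 0 0 0 0" --pt "0 0 0 0 0 0" --pt "0 0 0 0 0 0" --hand 1

```text
t: 8.73
ee_pos: [559.2, 315.3, 64.5]
orientation: [0.695, 3.058, 0.008]
ft_force: [0.1, 0.4, -0.0]
width: 57.9
```

move_arm --pt "0 0 0 0 0 0" --pt "0 0 0 0 0 0" --pt "0 0 0 0 0 0" --pt "0 0 0 0 0 0" --pt "0 0 0 0 0 0"

```text
t: 9.15
ee_pos: [559.1, 315.4, 65.1]
orientation: [0.694, 3.058, 0.008]
ft_force: [1.1, -0.2, 0.9]
width: 38.4
```

move_arm --pt "0 0 -15 0 0 0" --pt "0 0 -30 0 0 0" --pt "0 0 -30 0 0 0" --pt "0 0 -30 0 0 0"

```text
t: 9.48
ee_pos: [553.2, 312.2, 164.2]
orientation: [-0.694, -3.056, 0.01]
ft_force: [0.5, 0.1, -0.6]
width: 38.1
```

```bash
python3 -c "
from h import *
delta([538.5,-4.5,165],1.13)"
```

```text
ee [553.2 312.2 164.2] t 9.48 w 38.1 F [ 0.5  0.1 -0.6] z [-0.009 -0.004 -1.   ] yawy 1.125
shift [-123.5 -292.     0.6] turn [-0.008 -0.006 -0.005]
```

move_arm --pt "-16 -37 0 -0.008 -0.006 0" --pt "-16 -37 0 0 0 0" --pt "-16 -37 0 0 0 0" --pt "-16 -37 0 0 0 0" --pt "-16 -37 0 0 0 0"

```text
t: 9.9
ee_pos: [550.9, 114.6, 172.0]
orientation: [0.674, 3.053, 0.021]
ft_force: [1.1, -0.3, -1.0]
width: 37.7
```

move_arm --pt "-16 -37 0 0 0 0" --pt "-15 -37 0 0 0 0" --pt "-10 -25 0 0 0 0" --pt "0 0 0 0 0 0" --pt "0 0 0 0 0 0"

```text
t: 10.32
ee_pos: [544.1, -4.2, 171.0]
orientation: [0.684, 3.05, 0.019]
ft_force: [-0.8, -0.5, -1.1]
width: 37.9
```

```bash
python3 -c "
from h import *
delta([538.5,-4.5,70],1.13)"
```

```text
ee [544.1  -4.2 171. ] t 10.32 w 37.9 F [-0.8 -0.5 -1.1] z [ 0.018  0.008 -1.   ] yawy 1.13
shift [  6.2  -4.1 100.9] turn [ 0.015  0.013 -0.   ]
```

move_arm --pt "6 -4 25 0.015 0.013 0" --pt "0 -1 28 0 0 0" --pt "0 -1 25 0 0 0" --pt "0 0 0 0 0 0"

```text
t: 10.65
ee_pos: [539.3, -4.5, 92.9]
orientation: [0.686, 3.06, 0.003]
ft_force: [-1.3, 0.8, -1.4]
width: 37.8
```

```bash
python3 -c "
from h import *
delta([538.5,-4.5,70],1.13)"
```

```text
ee [539.3  -4.5  92.9] t 10.65 w 37.8 F [-1.3  0.8 -1.4] z [ 0.006  0.    -1.   ] yawy 1.13
shift [ 0.8 -0.4 22.9] turn [ 0.003  0.005 -0.   ]
```

move_arm --pt "0 0 15 0.003 0.005 0" --pt "0 -1 8 0 0 0" --pt "0 0 3 0 0 0" --pt "0 0 0 0 0 0"

```text
t: 10.98
ee_pos: [541.0, -2.1, 70.0]
orientation: [0.679, 3.066, -0.001]
ft_force: [0.4, -0.4, -0.8]
width: 37.4
```

move_arm --pt "0 0 1 0 0 0" --pt "0 0 0 0 0 0" --pt "0 0 0 0 0 0" --pt "0 0 0 0 0 0" --hand -0.5

```text
t: 11.32
ee_pos: [543.8, -0.2, 72.5]
orientation: [0.674, 3.061, 0.002]
ft_force: [-0.4, -0.5, 0.4]
width: 60.8
```

move_arm --pt "0 0 -25 0 0 0" --pt "0 0 -35 0 0 0" --pt "0 0 -35 0 0 0" --pt "0 0 -20 0 0 0"

```text
t: 11.65
ee_pos: [539.3, 0.4, 186.7]
orientation: [-0.674, -3.064, 0.002]
ft_force: [0.1, 0.3, 0.2]
width: 66.2
```

```bash
python3 -c "
from h import *
wr('w5');flasks();delta([440.4,312.2,190],1.13)"
```

```text
rim [320. 203.] 1021 [5.384e+02 2.000e-01 9.390e+01] [38.3 38.1 15.7]
rim [221. 251.] 207 [542.9 -92.9  93.7] [11.3 24.2 15.4]
top [228. 261.] 314 zmax 95.0 top [438. 311.  83.] ext [37. 35. 32.]
scene [384. 131.] 283 zmax 95.0 top [444. 310.  82.] ext [34. 36. 33.]
scene [302. 189.] 292 zmax 100.0 top [546.  -1.  90.] ext [30. 33. 27.]
scene [275. 205.] 310 zmax 100.0 top [564. -88.  88.] ext [28. 35. 30.]
ee [5.395e+02 4.000e-01 1.853e+02] t 11.8 w 66.3 F [-0.2 -0.4 -0.5] z [-0.003 -0.    -1.   ] yawy 1.138
shift [220.9 241.4  -4.4] turn [-0.002 -0.003  0.008]
```

View pics/w5.png

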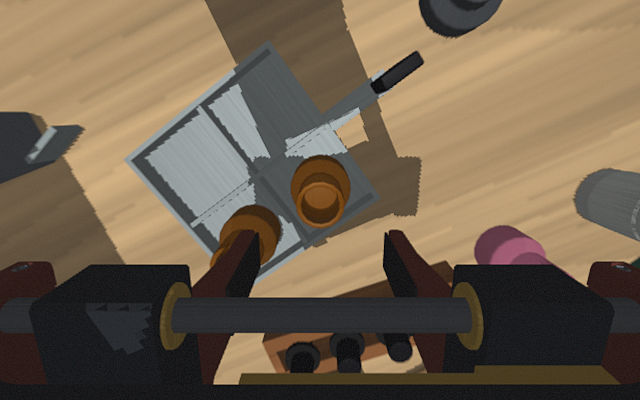

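Flask B stands in the front-left pocket (320,195), and A is still in place (240,235). Now flask C.

move_arm --pt "27 30 0 0 0 0.008" --pt "27 30 0 0 0 0" --pt "27 30 0 0 0 0" --pt "27 30 0 0 0 0" --pt "27 30 0 0 0 0" --hand -1

```text
t: 12.22
ee_pos: [479.1, 192.3, 179.0]
orientation: [-0.707, -3.053, 0.008]
ft_force: [0.7, -0.5, 0.7]
width: 87.6
```

move_arm --pt "27 30 0 0 0 0" --pt "27 30 0 0 0 0" --pt "27 30 0 0 0 0" --pt "0 0 0 0 0 0"

```text
t: 12.55
ee_pos: [438.3, 316.5, 171.9]
orientation: [-0.7, -3.046, 0.017]
ft_force: [-1.0, -1.1, 0.7]
width: 87.7
```

```bash
python3 -c "
from h import *
wr('w6');delta([440.4,312.2,62],1.13)"
```

```text
rim [318. 212.] 974 [439.6 312.6  91.6] [37.8 37.9 11.2]
ee [438.3 313.9 171.4] t 12.6 w 88.0 F [-0.8  0.6 -1.6] z [-0.019 -0.009 -1.   ] yawy 1.119
shift [ -4.    1.2 109.3] turn [-0.016 -0.013 -0.011]
```

move_arm --pt "-2 0 30 -0.016 -0.013 -0.011" --pt "0 0 30 0 0 0" --pt "0 0 20 0 0 0" --pt "0 0 0 0 0 0"

```text
t: 12.93
ee_pos: [438.4, 309.7, 85.6]
orientation: [-0.681, -3.066, 0.005]
ft_force: [-0.7, -1.9, 0.1]
width: 87.8
```

```bash
python3 -c "
from h import *
delta([439.6,312.6,62],1.13)"
```

```text
ee [438.4 309.7  85.6] t 12.93 w 87.8 F [-0.7 -1.9  0.1] z [-0.002 -0.003 -1.   ] yawy 1.134
shift [ 0.2  3.2 23.6] turn [-0.003 -0.     0.004]
```

move_arm --pt "0 4 16 -0.003 0 0.004" --pt "0 0 10 0 0 0" --pt "0 0 0 0 0 0"

```text
t: 13.18
ee_pos: [439.6, 309.0, 57.1]
orientation: [-0.691, -3.06, 0.008]
ft_force: [0.1, -0.6, 0.2]
width: 87.6
```

move_arm --pt "0 0 0 0 0 0" --pt "0 0 0 0 0 0" --pt "0 0 0 0 0 0" --pt "0 0 0 0 0 0" --pt "0 0 0 0 0 0" --hand 1

```text
t: 13.6
ee_pos: [441.4, 307.9, 60.1]
orientation: [-0.694, -3.062, 0.005]
ft_force: [0.2, 0.3, -0.7]
width: 57.8
```

move_arm --pt "0 0 0 0 0 0" --pt "0 0 0 0 0 0" --pt "0 0 0 0 0 0" --pt "0 0 0 0 0 0" --pt "0 0 0 0 0 0"

```text
t: 14.02
ee_pos: [442.2, 308.7, 61.8]
orientation: [-0.693, -3.064, 0.002]
ft_force: [-0.0, -0.4, -0.4]
width: 39.4
```

move_arm --pt "0 0 -15 0 0 0" --pt "0 0 -30 0 0 0" --pt "0 0 -30 0 0 0" --pt "0 0 -30 0 0 0"

```text
t: 14.35
ee_pos: [437.4, 305.8, 162.7]
orientation: [-0.69, -3.053, 0.021]
ft_force: [0.4, -0.5, -0.4]
width: 39.1
```

```bash
python3 -c "
from h import *
delta([452.5,-22,165],1.13)"
```

```text
ee [437.4 305.8 162.7] t 14.35 w 39.1 F [ 0.4 -0.5 -0.4] z [-0.014 -0.01  -1.   ] yawy 1.126
shift [-154.7 -289.4    0.9] turn [-0.016 -0.009 -0.004]
```

move_arm --pt "-19 -36 0 -0.016 -0.009 0" --pt "-19 -36 0 0 0 0" --pt "-19 -36 0 0 0 0" --pt "-19 -36 0 0 0 0" --pt "-19 -36 0 0 0 0"

```text
t: 14.77
ee_pos: [451.3, 106.1, 170.1]
orientation: [0.67, 3.054, 0.022]
ft_force: [0.7, -0.2, -0.7]
width: 39.3
```

move_arm --pt "-19 -36 0 0 0 0" --pt "-19 -36 0 0 0 0" --pt "-17 -32 0 0 0 0" --pt "0 0 0 0 0 0" --pt "0 0 0 0 0 0"

```text
t: 15.18
ee_pos: [456.1, -22.3, 169.3]
orientation: [0.68, 3.051, 0.02]
ft_force: [-0.3, 0.6, -1.7]
width: 39.3
```

```bash
python3 -c "
from h import *
delta([452.5,-22,67],1.13)"
```

```text
ee [456.1 -22.3 169.3] t 15.18 w 39.3 F [-0.3  0.6 -1.7] z [ 0.018  0.009 -1.   ] yawy 1.132
shift [  4.7  -2.9 102.3] turn [0.016 0.013 0.002]
```

move_arm --pt "4 -3 25 0.016 0.013 0" --pt "0 -1 28 0 0 0" --pt "0 -1 25 0 0 0" --pt "0 0 0 0 0 0"

```text
t: 15.52
ee_pos: [453.1, -23.6, 90.8]
orientation: [0.683, 3.061, 0.001]
ft_force: [-1.5, 0.1, -1.3]
width: 39.3
```

```bash
python3 -c "
from h import *
delta([452.5,-22,67],1.13)"
```

```text
ee [453.1 -23.6  90.8] t 15.52 w 39.3 F [-1.5  0.1 -1.3] z [ 0.006 -0.001 -1.   ] yawy 1.132
shift [ 1.3  1.1 23.8] turn [0.002 0.005 0.002]
```

move_arm --pt "1 0 15 0 0.005 0" --pt "0 0 8 0 0 0" --pt "0 0 3 0 0 0" --pt "0 0 0 0 0 0"

```text
t: 15.85
ee_pos: [454.2, -19.3, 66.2]
orientation: [0.677, 3.066, 0.005]
ft_force: [0.5, -0.7, -0.4]
width: 39.3
```

move_arm --pt "0 0 0 0 0 0" --pt "0 0 0 0 0 0" --pt "0 0 0 0 0 0" --pt "0 0 0 0 0 0" --hand -0.5

```text
t: 16.18
ee_pos: [456.4, -17.9, 69.3]
orientation: [0.673, 3.062, 0.006]
ft_force: [0.2, -0.5, -0.6]
width: 62.1
```

move_arm --pt "0 0 -25 0 0 0" --pt "0 0 -35 0 0 0" --pt "0 0 -35 0 0 0" --pt "0 0 -20 0 0 0"

```text
t: 16.52
ee_pos: [452.0, -18.0, 184.7]
orientation: [-0.673, -3.064, -0.003]
ft_force: [1.2, 0.8, -0.3]
width: 66.0
```

```bash
python3 -c "
from h import *
wr('w7');flasks();delta([709,54,160],1.13)"
```

```text
rim [322. 203.] 1039 [451.3 -16.6  93.8] [38.1 38.4 15.4]
rim [371. 278.] 499 [536.2  -5.5  93.7] [35.  27.2 15.4]
rim [298. 348.] 627 [558.4 -88.1  93.9] [34.5 38.  15.7]
top [364. 220.] 194 zmax 101.0 top [555. -87. 101.] ext [36. 36. 10.]
top [334. 227.] 176 zmax 101.0 top [536.   2. 101.] ext [36. 36.  8.]
scene [293. 176.] 634 zmax 101.0 top [499.  -9.  93.] ext [124.  49.  20.]
scene [275. 205.] 301 zmax 99.0 top [563. -89.  90.] ext [31. 34. 28.]
ee [452.3 -18.  183.3] t 16.67 w 66.0 F [ 0.7  0.3 -0.9] z [-0.003  0.003 -1.   ] yawy 1.138
shift [-202.9  172.9   22.8] turn [ 0.001 -0.003  0.008]
```

View pics/w7.png

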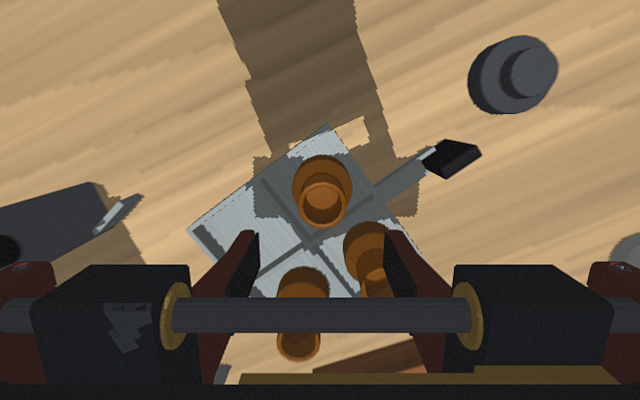

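All three flasks stand in the tray: C at px (322,185), B at (370,255), A at (300,310). Next, the stoppers.

move_arm --pt "-29 25 0 0 0 0.008" --pt "-29 25 0 0 0 0" --pt "-29 25 0 0 0 0" --pt "-29 25 0 0 0 0" --pt "-29 25 0 0 0 0" --hand 0

```text
t: 17.08
ee_pos: [630.1, 33.5, 173.3]
orientation: [-0.688, -3.045, 0.004]
ft_force: [0.8, -1.1, 0.1]
width: 44.3
```

move_arm --pt "-29 25 0 0 0 0" --pt "-12 10 0 0 0 0" --pt "0 0 0 0 0 0" --pt "0 0 0 0 0 0"

```text
t: 17.42
ee_pos: [686.8, 50.2, 161.3]
orientation: [-0.684, -3.038, 0.007]
ft_force: [-1.2, 0.0, -0.1]
width: 43.7
```

```bash
cat >> h.py <<'E'
def knobs(save=None,n='wrist',zlo=70,zhi=95,box=(640,760,-150,120)):
    d=img(n,save); H,S,V=[d['hsv'][...,i].astype(int) for i in range(3)]; W=d['W']
    m=(V<90)&(W[...,2]>zlo)&(W[...,2]<zhi)&(W[...,0]>box[0])&(W[...,0]<box[1])&(W[...,1]>box[2])&(W[...,1]<box[3])
    for b,s,c in blobs(d,m,20):
        w=W[b]; w=w[w[:,2]>zhi-22]; cc,r=cv2.minEnclosingCircle(w[:,:2].astype(np.float32)); print(n,"knob",c.round(),s[4],np.round(cc,1),"r",round(r,1),"z",np.nanpercentile(w[:,2],95).round(1))
E
python3 -c "
from h import *
knobs('w8');delta([709,54,54],1.13)"
```

```text
wrist knob [338. 231.] 777 [709.1  53.9] r 12.0 z 83.9
wrist knob [288. 252.] 487 [707.    7.3] r 11.7 z 84.1
wrist knob [230. 263.] 177 [697.5 -40.7] r 9.0 z 83.3
ee [686.1  50.  161.1] t 17.47 w 44.2 F [-0.2 -1.2 -0.2] z [-0.029  0.002 -1.   ] yawy 1.128
shift [-21.9  14.6 106.4] turn [-0.011 -0.027 -0.002]
```

View pics/w8.png

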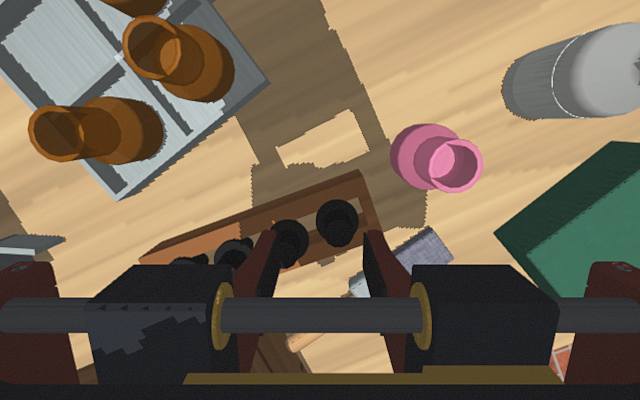

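Stopper 1's knob shows at px (338,225), stopper 2's at (289,240). The positions agree with the other cameras.

move_arm --pt "-22 14 20 -0.011 -0.027 0" --pt "0 0 20 0 0 0" --pt "0 0 0 0 0 0"

```text
t: 17.72
ee_pos: [707.4, 51.9, 118.1]
orientation: [-0.691, -3.062, 0.001]
ft_force: [-0.7, 0.2, -0.1]
width: 44.2
```

```bash
python3 -c "
from h import *
delta([709.1,53.9,55],1.13)"
```

```text
ee [707.4  51.9 118.1] t 17.72 w 44.2 F [-0.7  0.2 -0.1] z [-0.003 -0.    -1.   ] yawy 1.127
shift [-0.8  2.6 63.1] turn [-0.001 -0.002 -0.003]
```

move_arm --pt "-1 3 22 0 -0.002 -0.003" --pt "0 0 20 0 0 0" --pt "0 0 5 0 0 0" --pt "0 0 0 0 0 0"

```text
t: 18.05
ee_pos: [704.7, 52.3, 71.5]
orientation: [-0.689, -3.061, 0.004]
ft_force: [-0.1, 0.3, 0.4]
width: 44.2
```

```bash
python3 -c "
from h import *
delta([709.1,53.9,55],1.13)"
```

```text
ee [704.7  52.3  71.5] t 18.05 w 44.2 F [-0.1  0.3  0.4] z [-0.005 -0.002 -1.   ] yawy 1.128
shift [-3.3  3.4 16.4] turn [-0.003 -0.003 -0.002]
```

move_arm --pt "-3 3 10 -0.003 -0.003 0" --pt "-1 0 4 0 0 0" --pt "0 0 0 0 0 0"

```text
t: 18.3
ee_pos: [710.0, 52.8, 59.7]
orientation: [0.69, 3.063, 0.001]
ft_force: [-0.2, -0.4, -0.5]
width: 43.7
```

```bash
python3 -c "
from h import *
delta([709.1,53.9,55],1.13)"
```

```text
ee [710.   52.8  59.7] t 18.3 w 43.7 F [-0.2 -0.4 -0.5] z [ 0.002  0.    -1.   ] yawy 1.127
shift [1.3 0.6 4.7] turn [ 0.001  0.002 -0.003]
```

move_arm --pt "1 1 4 0 0 0" --pt "0 0 0 0 0 0" --pt "0 0 0 0 0 0" --pt "0 0 0 0 0 0" --pt "0 0 0 0 0 0" --hand 1

```text
t: 18.72
ee_pos: [711.0, 54.3, 57.9]
orientation: [0.69, 3.06, 0.002]
ft_force: [-0.4, -0.1, -0.8]
width: 23.4
```

move_arm --pt "0 0 0 0 0 0" --pt "0 0 0 0 0 0" --pt "0 0 0 0 0 0"

```text
t: 18.97
ee_pos: [711.2, 54.4, 58.4]
orientation: [0.689, 3.059, 0.003]
ft_force: [0.1, -1.2, -0.1]
width: 23.2
```

move_arm --pt "0 0 -10 0 0 0" --pt "0 0 -25 0 0 0" --pt "0 0 -35 0 0 0" --pt "0 0 -35 0 0 0" --pt "0 0 -15 0 0 0"

```text
t: 19.38
ee_pos: [706.8, 54.1, 178.7]
orientation: [-0.69, -3.059, 0.003]
ft_force: [1.6, 0.6, 0.1]
width: 23.3
```

```bash
python3 -c "
from h import *
img('wrist','w9');delta([557.5,-88.5,180],1.13)"
```

```text
ee [708.1  54.2 181. ] t 19.43 w 23.2 F [1.3 0.5 1.9] z [-0.002 -0.    -1.   ] yawy 1.127
shift [  74.8 -193.5    1.4] turn [-0.001 -0.002 -0.003]
```

View pics/w9.png

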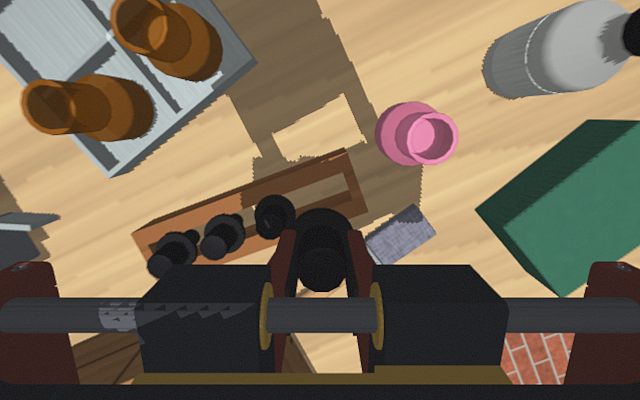

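The stopper is held upright at px (322,255). I'm moving to flask A.

move_arm --pt "14 -36 0 0 0 0" --pt "14 -36 0 0 0 0" --pt "14 -36 0 0 0 0" --pt "14 -36 0 0 0 0" --pt "10 -25 0 0 0 0"

```text
t: 19.85
ee_pos: [576.6, -69.6, 184.0]
orientation: [0.677, 3.059, 0.004]
ft_force: [0.7, -0.3, 0.1]
width: 23.3
```

move_arm --pt "0 0 0 0 0 0" --pt "0 0 0 0 0 0"

```text
t: 20.02
ee_pos: [571.7, -72.9, 183.9]
orientation: [0.685, 3.06, 0.003]
ft_force: [0.5, 0.3, 0.1]
width: 23.2
```

```bash
python3 -c "
from h import *
wr('w10');delta([557,-88,113.4],1.13)"
```

```text
rim [320.  26.] 1042 [453.9 -17.3  93.9] [34.7 37.6 15.8]
rim [390. 124.] 1104 [538.2  -0.6  94.1] [37.9 37.8 16. ]
rim [294. 192.] 948 [555.2 -87.9  93.9] [35.5 38.5 15.8]
ee [571.9 -72.6 183.8] t 20.07 w 23.7 F [-0.2 -0.6 -1. ] z [ 0.005  0.    -1.   ] yawy 1.131
shift [  7.2 -20.4  70.3] turn [0.003 0.005 0.001]
```

View pics/w10.png

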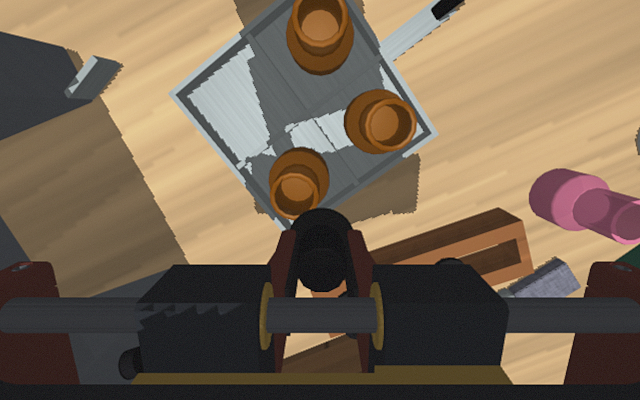

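move_arm --pt "7 -21 0 0.003 0.005 0" --pt "0 0 10 0 0 0" --pt "0 0 0 0 0 0"

```text
t: 20.32
ee_pos: [559.4, -87.3, 173.8]
orientation: [0.682, 3.064, 0.001]
ft_force: [-1.9, -0.3, -0.8]
width: 23.3
```

```bash
python3 -c "
from h import *
delta([556.7,-88,113.4],1.13)"
```

```text
ee [559.4 -87.3 173.8] t 20.32 w 23.3 F [-1.9 -0.3 -0.8] z [ 0.003 -0.    -1.   ] yawy 1.133
shift [ 2.4 -1.8 60.4] turn [0.001 0.003 0.003]
```

move_arm --pt "2 -2 10 0 0.003 0" --pt "0 0 8 0 0 0" --pt "0 0 0 0 0 0" --pt "0 0 0 0 0 0"

```text
t: 20.65
ee_pos: [559.2, -85.7, 152.9]
orientation: [-0.678, -3.067, -0.003]
ft_force: [-0.5, 0.5, -0.0]
width: 23.5
```

```bash
python3 -c "
from h import *
delta([556.7,-88,113.4],1.13)"
```

```text
ee [559.2 -85.7 152.9] t 20.65 w 23.5 F [-0.5  0.5 -0. ] z [-0.     0.002 -1.   ] yawy 1.136
shift [ 1.3 -3.2 39.5] turn [ 0.002 -0.001  0.006]
```

move_arm --pt "2 -4 6 0 0 0.006" --pt "0 -1 10 0 0 0" --pt "0 -1 10 0 0 0"

```text
t: 20.9
ee_pos: [556.6, -89.9, 126.6]
orientation: [0.685, 3.063, 0.003]
ft_force: [-0.2, 0.5, -0.2]
width: 23.6
```

```bash
python3 -c "
from h import *
delta([556.7,-88,113.4],1.13)"
```

```text
ee [556.6 -89.9 126.6] t 20.9 w 23.6 F [-0.2  0.5 -0.2] z [ 0.004  0.001 -1.   ] yawy 1.131
shift [ 0.8  1.8 13.2] turn [0.003 0.003 0.001]
```

move_arm --pt "1 1 7 0 0 0" --pt "0 0 5 0 0 0" --pt "0 0 2 0 0 0" --pt "0 0 2 0 0 0"

```text
t: 21.23
ee_pos: [556.8, -89.1, 111.2]
orientation: [0.685, 3.062, 0.003]
ft_force: [-7.1, 0.8, 26.7]
width: 23.4
```

move_arm --pt "0 0 -1 0 0 0" --pt "0 0 0 0 0 0" --pt "0 0 0 0 0 0" --pt "0 0 0 0 0 0" --hand 0

```text
t: 21.57
ee_pos: [557.6, -89.4, 112.5]
orientation: [0.685, 3.06, 0.003]
ft_force: [-0.3, 0.4, -0.5]
width: 43.4
```

move_arm --pt "0 0 -20 0 0 0" --pt "0 0 -30 0 0 0" --pt "0 0 -30 0 0 0" --pt "0 0 0 0 0 0"

```text
t: 21.9
ee_pos: [554.7, -89.0, 190.9]
orientation: [-0.686, -3.063, -0.002]
ft_force: [1.1, 0.1, -0.2]
width: 44.3
```

```bash
cat >> h.py <<'E'
def fl(save=None,n='wrist'):
    knobs(save,n,126,150,(400,620,-150,60))
    d=img(n); V=d['hsv'][...,2]; W=d['W']
    m=(V<90)&(W[...,2]>98)&(W[...,2]<112)&(W[...,0]>400)&(W[...,0]<620)&(W[...,1]>-150)&(W[...,1]<60)
    for b,s,c in blobs(d,m,20): w=W[b]; print("flange",c.round(),((w.max(0)+w.min(0))/2).round(1),np.ptp(w,0).round(1),"zmed",np.median(w[:,2]).round(1))
E
python3 -c "
from h import *
fl('w11');fl(None,'scene');flasks();delta([707,7.3,160],1.13)"
```

```text
wrist knob [322. 216.] 967 [555.2 -87.9] r 12.0 z 138.9
flange [323. 199.] [554.4 -87.9 105.2] [36.5 38.  13.5] zmed 105.9
scene knob [270. 187.] 83 [557.8 -87.7] r 11.8 z 140.8
flange [296. 177.] [539.7  -8.8 100.9] [31.7 19.4  5.8] zmed 100.2
flange [272. 195.] [560.9 -87.6 104.8] [34.8 36.5 12.6] zmed 106.2
top [334. 226.] 176 zmax 101.0 top [536.   2. 101.] ext [36. 36.  9.]
top [340. 256.] 192 zmax 101.0 top [451. -16.  98.] ext [36. 36. 10.]
scene [295. 180.] 525 zmax 100.0 top [511.  -9.  90.] ext [97. 49. 30.]
scene [275. 206.] 265 zmax 98.0 top [571. -89.  87.] ext [14. 35. 31.]
ee [551.1 -88.3 185. ] t 22.2 w 43.8 F [ 0.3  1.1 -0.2] z [-0.012  0.004 -1.   ] yawy 1.13
shift [-100.5  153.1   23.5] turn [-0.002 -0.012 -0.   ]
```

View pics/w11.png

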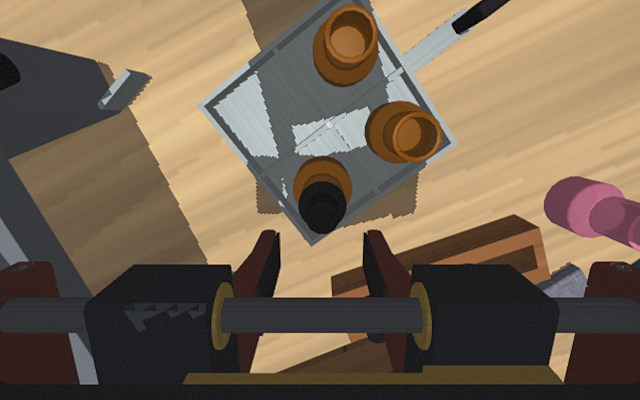

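Flask A is stoppered: the knob top is at about 139 mm against 138 expected (px 322,207). Stopper 2 is next.

move_arm --pt "-21 33 0 -0.002 -0.012 0" --pt "-21 33 0 0 0 0" --pt "-21 33 0 0 0 0" --pt "-21 33 0 0 0 0" --pt "-8 12 0 0 0 0"

```text
t: 22.62
ee_pos: [694.5, 3.8, 176.9]
orientation: [-0.693, -3.052, 0.003]
ft_force: [-0.5, -0.3, 0.2]
width: 44.0
```

move_arm --pt "0 0 15 0 0 0" --pt "0 0 0 0 0 0"

```text
t: 22.78
ee_pos: [696.9, 7.0, 158.2]
orientation: [-0.688, -3.051, 0.003]
ft_force: [-1.1, 0.1, -0.4]
width: 43.8
```

```bash
python3 -c "
from h import *
knobs('w12');delta([707,7.3,56],1.13)"
```

```text
wrist knob [326. 220.] 796 [707.    6.5] r 11.9 z 84.0
wrist knob [259. 235.] 178 [700.9 -45. ] r 11.3 z 83.7
wrist knob [209. 256.] 462 [697.  -93.7] r 11.6 z 83.8
ee [697.4   6.8 159.8] t 22.83 w 44.0 F [ 0.7 -1.  -1.2] z [-0.012  0.001 -1.   ] yawy 1.127
shift [ -9.6   4.9 103.7] turn [-0.004 -0.011 -0.003]
```

move_arm --pt "-9 4 25 -0.004 -0.011 0" --pt "0 0 25 0 0 0" --pt "0 0 10 0 0 0" --pt "0 0 0 0 0 0"

```text
t: 23.17
ee_pos: [706.7, 5.4, 98.8]
orientation: [0.693, 3.064, -0.0]
ft_force: [-0.1, 0.1, 0.2]
width: 44.2
```

```bash
python3 -c "
from h import *
delta([707,6.7,56],1.13)"
```

```text
ee [706.7   5.4  98.8] t 23.17 w 44.2 F [-0.1  0.1  0.2] z [-0. -0. -1.] yawy 1.126
shift [ 0.3  1.4 42.8] turn [-0.     0.    -0.004]
```

move_arm --pt "0 1 18 0 0 -0.004" --pt "0 0 15 0 0 0" --pt "0 0 5 0 0 0" --pt "0 0 0 0 0 0"

```text
t: 23.5
ee_pos: [707.2, 4.7, 62.5]
orientation: [0.689, 3.064, 0.0]
ft_force: [0.2, -1.0, 0.4]
width: 44.1
```

```bash
python3 -c "
from h import *
delta([707,6.7,56],1.13)"
```

```text
ee [707.2   4.7  62.5] t 23.5 w 44.1 F [ 0.2 -1.   0.4] z [ 0.001 -0.    -1.   ] yawy 1.128
shift [1.1 1.7 6.5] turn [ 0.     0.001 -0.002]
```

move_arm --pt "1 2 6 0 0 0" --pt "0 0 0 0 0 0" --pt "0 0 0 0 0 0" --pt "0 0 0 0 0 0" --pt "0 0 0 0 0 0" --hand 1

```text
t: 23.92
ee_pos: [708.9, 6.8, 59.5]
orientation: [0.689, 3.06, 0.001]
ft_force: [-0.3, -0.3, 0.3]
width: 23.6
```

move_arm --pt "0 0 0 0 0 0" --pt "0 0 0 0 0 0"

```text
t: 24.08
ee_pos: [709.4, 6.9, 60.4]
orientation: [0.689, 3.059, 0.002]
ft_force: [-0.0, 0.5, -0.5]
width: 23.4
```

move_arm --pt "0 0 -10 0 0 0" --pt "0 0 -25 0 0 0" --pt "0 0 -35 0 0 0" --pt "0 0 -35 0 0 0" --pt "0 0 -15 0 0 0"

```text
t: 24.5
ee_pos: [705.2, 7.0, 181.5]
orientation: [-0.689, -3.061, 0.002]
ft_force: [1.5, 0.1, 0.7]
width: 23.4
```

```bash
python3 -c "
from h import *
img('wrist','w13');delta([538,-0.2,180],1.13)"
```

```text
ee [706.5   7.  183.9] t 24.55 w 23.3 F [ 1.  -0.2  1.9] z [-0.001 -0.    -1.   ] yawy 1.128
shift [149.1 -78.7   4. ] turn [-0.001 -0.001 -0.002]
```

View pics/w13.png

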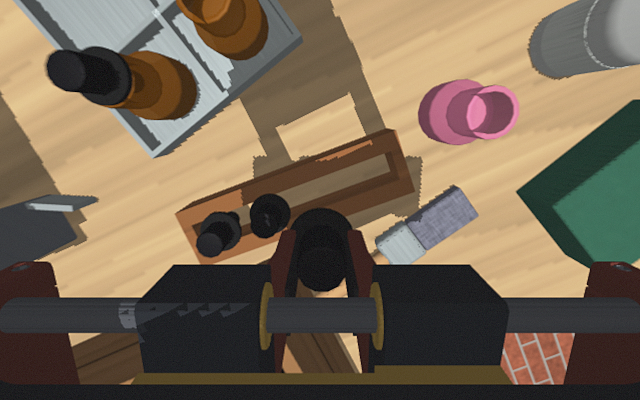

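Stopper 2 is held. It goes to flask B.

move_arm --pt "33 -17 0 0 0 0" --pt "33 -17 0 0 0 0" --pt "33 -17 0 0 0 0" --pt "28 -14 0 0 0 0" --pt "0 0 0 0 0 0"

```text
t: 24.97
ee_pos: [559.9, 2.6, 185.2]
orientation: [0.689, 3.06, 0.001]
ft_force: [0.1, -0.1, -0.7]
width: 23.3
```

move_arm --pt "0 0 0 0 0 0"

```text
t: 25.05
ee_pos: [559.0, 2.6, 185.7]
orientation: [0.689, 3.059, 0.002]
ft_force: [0.8, -0.2, 0.8]
width: 23.6
```

```bash
python3 -c "
from h import *
wr('w14');delta([538.0,-0.2,115],1.13)"
```

```text
rim [234.  84.] 1260 [451.7 -16.4  94. ] [38.6 38.  16. ]
rim [306. 181.] 1008 [5.383e+02 1.000e-01 9.410e+01] [38.1 38.2 16.1]
rim [233. 232.] 304 [554.1 -79.5  96. ] [33.5 22.4 19.9]
ee [559.    2.6 185.5] t 25.1 w 23.2 F [-0.1 -0.4  0.2] z [ 0.005 -0.    -1.   ] yawy 1.128
shift [ 18.1 -11.6  70.4] turn [ 0.002  0.004 -0.002]
```

move_arm --pt "18 -12 0 0.002 0.004 0" --pt "0 -1 15 0 0 0" --pt "0 0 0 0 0 0" --pt "0 0 0 0 0 0"

```text
t: 25.43
ee_pos: [542.0, -1.5, 171.4]
orientation: [0.688, 3.06, 0.001]
ft_force: [0.9, -0.4, 0.8]
width: 23.3
```

```bash
python3 -c "
from h import *
delta([538.3,0.1,115],1.13)"
```

```text
ee [542.   -1.5 171.4] t 25.43 w 23.3 F [ 0.9 -0.4  0.8] z [ 0.005 -0.    -1.   ] yawy 1.128
shift [ 4.4 -0.2 56.3] turn [ 0.002  0.005 -0.002]
```

move_arm --pt "4 -1 10 0.002 0.005 0" --pt "1 -1 8 0 0 0" --pt "0 0 0 0 0 0"

```text
t: 25.68
ee_pos: [539.5, -1.1, 152.6]
orientation: [0.689, 3.063, 0.001]
ft_force: [-0.3, 0.5, 0.6]
width: 24.0
```

```bash
python3 -c "
from h import *
delta([538.3,0.1,115],1.13)"
```

```text
ee [539.5  -1.1 152.6] t 25.68 w 24.0 F [-0.3  0.5  0.6] z [ 0.002 -0.    -1.   ] yawy 1.128
shift [ 1.7  0.5 37.6] turn [ 0.001  0.002 -0.002]
```

move_arm --pt "2 0 8 0 0.002 0" --pt "1 0 10 0 0 0" --pt "0 0 8 0 0 0"

```text
t: 25.93
ee_pos: [538.2, 0.5, 125.5]
orientation: [0.689, 3.062, 0.002]
ft_force: [-0.1, -0.6, 0.4]
width: 23.8
```

```bash
python3 -c "
from h import *
delta([538.3,0.1,115],1.13)"
```

```text
ee [5.382e+02 5.000e-01 1.255e+02] t 25.93 w 23.8 F [-0.1 -0.6  0.4] z [ 0.003  0.001 -1.   ] yawy 1.128
shift [-0.3 -0.3 10.5] turn [ 0.002  0.002 -0.002]
```

move_arm --pt "0 0 6 0 0 0" --pt "0 0 4 0 0 0" --pt "0 0 2 0 0 0"

```text
t: 26.18
ee_pos: [538.3, 0.4, 112.3]
orientation: [0.688, 3.063, 0.001]
ft_force: [-10.3, -0.2, 41.5]
width: 23.6
```

move_arm --pt "0 0 -2 0 0 0" --pt "0 0 0 0 0 0" --pt "0 0 0 0 0 0" --pt "0 0 0 0 0 0" --hand 0

```text
t: 26.52
ee_pos: [539.2, 0.3, 114.4]
orientation: [0.688, 3.062, 0.002]
ft_force: [-0.1, 1.1, -0.1]
width: 43.1
```

move_arm --pt "0 0 -20 0 0 0" --pt "0 0 -30 0 0 0" --pt "0 0 -30 0 0 0" --pt "0 0 0 0 0 0"

```text
t: 26.85
ee_pos: [536.7, 0.4, 193.6]
orientation: [-0.688, -3.061, 0.001]
ft_force: [1.2, -0.3, 0.2]
width: 43.9
```

```bash
python3 -c "
from h import *
fl('w15');fl(None,'scene');delta([702,-45,160],1.13)"
```

```text
wrist knob [323. 215.] 945 [537.1   1.7] r 11.9 z 138.9
wrist knob [233. 270.] 24 [548.7 -78.4] r 1.3 z 134.8
flange [323. 198.] [536.5   0.7 105. ] [36.2 39.3 13.6] zmed 105.9
flange [232. 255.] [543.4 -85.7 105.1] [14.3 30.1 13.5] zmed 105.9
scene knob [300. 169.] 77 [540.6   1.6] r 12.5 z 140.9
scene knob [270. 187.] 78 [558.5 -86.6] r 12.2 z 140.8
flange [284. 159.] [465.2 -18.4 101.5] [18.2 31.3  6.3] zmed 100.7
flange [301. 178.] [541.1   0.8 105. ] [36.2 38.7 13.7] zmed 106.0
flange [272. 195.] [561.6 -87.  104.6] [33.7 36.9 13.1] zmed 105.9
ee [5.331e+02 4.000e-01 1.882e+02] t 27.05 w 43.7 F [ 0.4 -0.  -0.3] z [-0.013  0.001 -1.   ] yawy 1.129
shift [-172.4   31.3   26. ] turn [-0.005 -0.012 -0.001]
```

View pics/w15.png

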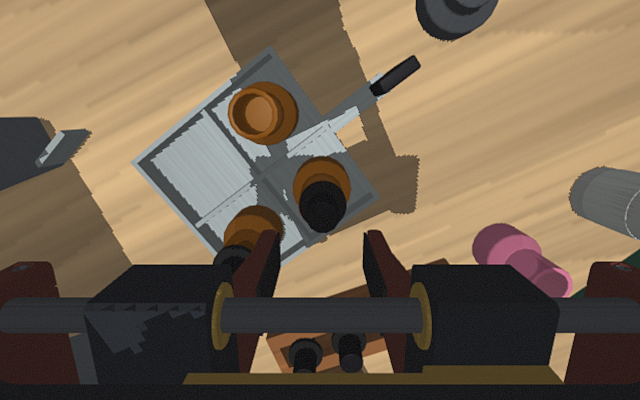

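B is stoppered (px 322,205). Before going for stopper 3, I'll check the record box edge.

```bash
python3 -c "
from h import *
d=img('top');W=d['W']
m=(W[...,2]>110)&(W[...,2]<230)&(W[...,0]>725)&(W[...,0]<900)&(W[...,1]>-200)&(W[...,1]<50)
w=W[m]
for y in range(-200,40,15):
    q=w[(w[:,1]>=y)&(w[:,1]<y+15)]
    if len(q): print(y,q[:,0].min().round(),q[:,2].max().round(), (q[q[:,2]>135][:,0].min().round() if (q[:,2]>135).any() else None))
"
```

```text
-200 758.0 175.0 772.0
-185 758.0 171.0 773.0
-170 758.0 193.0 772.0
-155 757.0 196.0 759.0
-140 758.0 189.0 773.0
-125 758.0 196.0 767.0
-110 757.0 184.0 765.0
-95 757.0 186.0 773.0
-80 758.0 133.0 None
-65 758.0 135.0 None
```

move_arm --pt "-37 7 0 -0.005 -0.012 0" --pt "-37 7 0 0 0 0" --pt "-37 7 0 0 0 0" --pt "-37 6 0 0 0 0" --pt "-12 2 0 0 0 0"

```text
t: 27.52
ee_pos: [687.4, -42.0, 177.6]
orientation: [-0.682, -3.05, 0.004]
ft_force: [-1.1, -1.1, 0.3]
width: 43.8
```

move_arm --pt "0 0 0 0 0 0" --pt "0 0 0 0 0 0"

```text
t: 27.68
ee_pos: [688.3, -42.9, 173.1]
orientation: [-0.683, -3.046, 0.005]
ft_force: [-0.8, 0.2, 0.1]
width: 44.0
```

```bash
python3 -c "
from h import *
knobs('w16');delta([702,-45,57],1.13)"
```

```text
wrist knob [327. 221.] 716 [703.3 -45.1] r 12.0 z 83.9
wrist knob [275. 234.] 181 [698.6 -95. ] r 11.7 z 83.6
wrist knob [327. 290.] 187 [759.9 -76.1] r 17.0 z 91.6
ee [687.7 -42.7 172.9] t 27.73 w 43.7 F [-0.4 -0.4  0.3] z [-0.021  0.002 -1.   ] yawy 1.13
shift [-16.2   5.  115.6] turn [-0.008 -0.02  -0.   ]
```

View pics/w16.png

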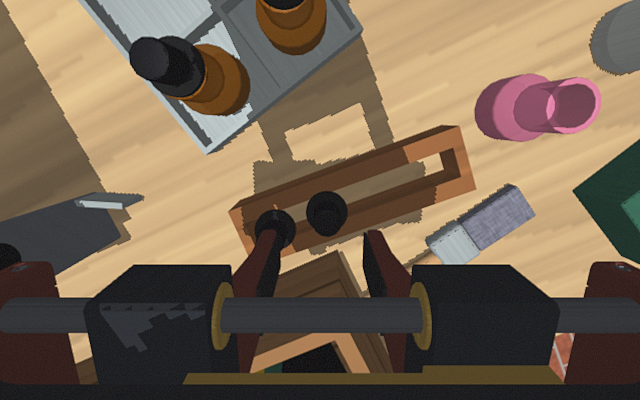

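Knob 3 is at px (327,212), (703,-45), and the box begins at x>757, y<-50, so it's clear. I'll narrow the jaws to keep off stopper 4.

move_arm --pt "-16 5 20 -0.008 -0.02 0" --pt "0 0 25 0 0 0" --pt "0 0 10 0 0 0" --pt "0 0 0 0 0 0" --hand 0.15

```text
t: 28.07
ee_pos: [699.4, -43.4, 115.7]
orientation: [-0.685, -3.064, -0.0]
ft_force: [0.1, 0.7, -0.6]
width: 37.4
```

```bash
python3 -c "
from h import *
delta([703,-45,57],1.13)"
```

```text
ee [699.4 -43.4 115.7] t 28.07 w 37.4 F [ 0.1  0.7 -0.6] z [-0.002  0.001 -1.   ] yawy 1.131
shift [-4.1  0.1 58.6] turn [-0.    -0.002  0.001]
```

move_arm --pt "-4 0 15 0 -0.002 0" --pt "0 0 12 0 0 0" --pt "0 0 0 0 0 0"

```text
t: 28.32
ee_pos: [701.7, -44.4, 88.1]
orientation: [-0.684, -3.066, 0.0]
ft_force: [-0.8, -0.4, 0.5]
width: 37.6
```

```bash
python3 -c "
from h import *
delta([703,-45,57],1.13)"
```

```text
ee [701.7 -44.4  88.1] t 28.32 w 37.6 F [-0.8 -0.4  0.5] z [-0.001 -0.    -1.   ] yawy 1.132
shift [-1.4  0.1 31.1] turn [-0.    -0.     0.002]
```

move_arm --pt "-1 0 14 0 0 0" --pt "-1 0 12 0 0 0" --pt "0 0 3 0 0 0" --pt "0 0 0 0 0 0"

```text
t: 28.65
ee_pos: [704.1, -45.4, 57.0]
orientation: [0.684, 3.065, -0.0]
ft_force: [0.8, -0.2, -0.0]
width: 36.9
```

```bash
python3 -c "
from h import *
delta([703,-45,57],1.13)"
```

```text
ee [704.1 -45.4  57. ] t 28.65 w 36.9 F [ 0.8 -0.2 -0. ] z [ 0.001 -0.    -1.   ] yawy 1.132
shift [ 1.1 -0.1 -0. ] turn [0.    0.001 0.002]
```

move_arm --pt "1 0 0 0 0 0" --pt "0 0 0 0 0 0" --pt "0 0 0 0 0 0" --pt "0 0 0 0 0 0" --pt "0 0 0 0 0 0" --hand 1

```text
t: 29.07
ee_pos: [703.7, -45.0, 57.7]
orientation: [0.684, 3.064, 0.0]
ft_force: [-0.7, 0.6, 0.0]
width: 23.1
```

move_arm --pt "0 0 -10 0 0 0" --pt "0 0 -25 0 0 0" --pt "0 0 -35 0 0 0" --pt "0 0 -35 0 0 0" --pt "0 0 -20 0 0 0"

```text
t: 29.48
ee_pos: [699.9, -44.7, 183.9]
orientation: [-0.682, -3.057, 0.002]
ft_force: [0.0, -0.5, -0.4]
width: 23.5
```

```bash
python3 -c "
from h import *
img('wrist','w17');flasks();delta([540,-45,205],1.13)"
```

```text
top [328. 226.] 48 zmax 104.0 top [540.  13.  81.] ext [37. 18. 56.]
scene [274. 211.] 105 zmax 56.0 top [576. -92.  55.] ext [12. 28.  9.]
ee [700.2 -44.7 182.6] t 29.63 w 23.4 F [-0.6  0.2 -0.1] z [-0.008  0.    -1.   ] yawy 1.132
shift [145.  -68.5 -21.1] turn [-0.003 -0.007  0.002]
```

View pics/w17.png

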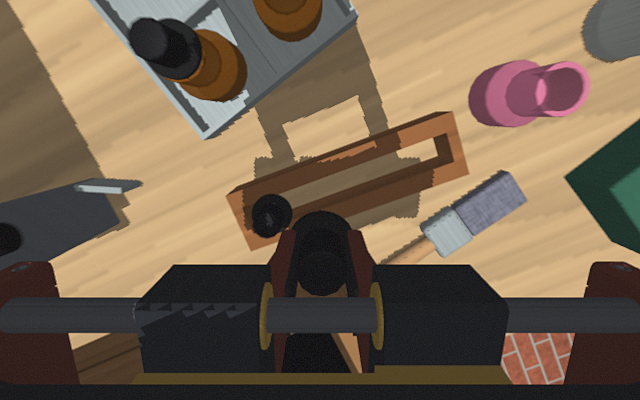

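move_arm --pt "30 -15 -25 0 0 0" --pt "35 -18 -5 0 0 0" --pt "36 -18 0 0 0 0" --pt "36 -18 0 0 0 0" --pt "0 0 0 0 0 0"

```text
t: 30.05
ee_pos: [536.0, -47.9, 201.9]
orientation: [-0.677, -3.039, 0.006]
ft_force: [0.1, 0.1, -0.5]
width: 23.0
```

```bash
python3 -c "
from h import *
delta([451.7,-16.4,200],1.13)"
```

```text
ee [536.  -47.9 201.9] t 30.05 w 23.0 F [ 0.1  0.1 -0.5] z [-0.029  0.002 -1.   ] yawy 1.133
shift [89.7 -7.2  4.4] turn [-0.01  -0.027  0.002]
```

move_arm --pt "36 -3 0 -0.01 -0.027 0" --pt "36 -3 0 0 0 0" --pt "15 -1 0 0 0 0" --pt "0 0 0 0 0 0" --pt "0 0 0 0 0 0"

```text
t: 30.47
ee_pos: [447.9, -17.7, 197.1]
orientation: [-0.683, -3.055, 0.003]
ft_force: [0.6, 0.4, -0.1]
width: 23.5
```

```bash
python3 -c "
from h import *
wr('w18');delta([451.7,-16.4,112.7],1.13)"
```

```text
rim [325. 195.] 592 [449.3 -16.7  94. ] [34.3 38.6 15.8]
rim [384. 261.] 95 [524.    9.3  91.8] [10.1 15.1 11.4]
ee [448.2 -17.7 197.1] t 30.52 w 23.4 F [-0.9  0.2 -0.3] z [-0.011  0.001 -1.   ] yawy 1.131
shift [-3.5  3.1 84.3] turn [-0.004 -0.011  0.001]
```

View pics/w18.png

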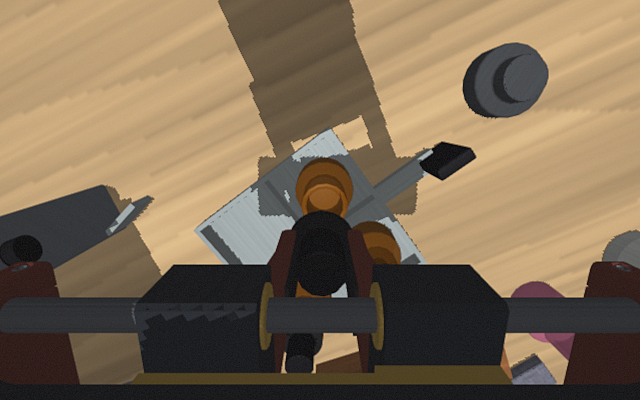

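move_arm --pt "-3 3 18 -0.004 -0.011 0" --pt "0 0 18 0 0 0" --pt "0 0 0 0 0 0" --pt "0 0 0 0 0 0"

```text
t: 30.85
ee_pos: [458.2, -17.5, 160.3]
orientation: [0.685, 3.061, 0.0]
ft_force: [0.4, 0.3, 0.3]
width: 23.5
```

```bash
python3 -c "
from h import *
delta([451.7,-16.4,112.7],1.13)"
```

```text
ee [458.2 -17.5 160.3] t 30.85 w 23.5 F [0.4 0.3 0.3] z [ 0.005 -0.001 -1.   ] yawy 1.13
shift [ 6.6 -1.9 47.6] turn [0.001 0.005 0.   ]
```

move_arm --pt "7 -2 4 0 0.005 0" --pt "0 0 4 0 0 0" --pt "0 0 0 0 0 0"

```text
t: 31.1
ee_pos: [452.8, -16.8, 152.6]
orientation: [0.687, 3.065, 0.003]
ft_force: [0.7, 0.3, -0.4]
width: 23.3
```

```bash
python3 -c "
from h import *
delta([451.7,-16.4,112.7],1.13)"
```

```text
ee [452.8 -16.8 152.6] t 31.1 w 23.3 F [ 0.7  0.3 -0.4] z [ 0.001  0.001 -1.   ] yawy 1.13
shift [ 1.2 -0.2 39.9] turn [ 0.002  0.001 -0.   ]
```

move_arm --pt "1 0 8 0 0 0" --pt "0 0 10 0 0 0" --pt "0 0 8 0 0 0"

```text
t: 31.35
ee_pos: [453.9, -16.5, 127.0]
orientation: [0.686, 3.059, 0.004]
ft_force: [-1.4, -0.3, -0.4]
width: 23.4
```

```bash
python3 -c "
from h import *
delta([451.7,-16.4,112.7],1.13)"
```

```text
ee [453.9 -16.5 127. ] t 31.35 w 23.4 F [-1.4 -0.3 -0.4] z [ 0.007  0.001 -1.   ] yawy 1.129
shift [ 2.1 -0.9 14.3] turn [ 0.004  0.006 -0.001]
```

move_arm --pt "2 -1 7 0.004 0.006 0" --pt "0 0 5 0 0 0" --pt "0 0 2 0 0 0" --pt "0 0 1 0 0 0"

```text
t: 31.68
ee_pos: [451.9, -16.7, 110.7]
orientation: [-0.687, -3.064, 0.001]
ft_force: [-7.4, -0.1, 35.6]
width: 23.5
```

move_arm --pt "0 0 -1 0 0 0" --pt "0 0 0 0 0 0" --pt "0 0 0 0 0 0" --pt "0 0 0 0 0 0" --hand 0

```text
t: 32.02
ee_pos: [452.5, -16.7, 111.5]
orientation: [-0.687, -3.065, 0.001]
ft_force: [-0.1, -0.6, 0.2]
width: 43.2
```

move_arm --pt "0 0 -20 0 0 0" --pt "0 0 -30 0 0 0" --pt "0 0 -30 0 0 0" --pt "0 0 -20 0 0 0"

```text
t: 32.35
ee_pos: [448.2, -16.3, 208.9]
orientation: [-0.683, -3.051, 0.005]
ft_force: [-0.2, 0.0, -0.3]
width: 43.7
```

```bash
python3 -c "
from h import *
fl('w19');fl('s19','scene');knobs('t19','top',126,150,(400,620,-150,60));delta([473,99.5,180],0.2)"
```

```text
wrist knob [324. 214.] 828 [451.5 -16. ] r 11.9 z 138.9
wrist knob [299. 353.] 729 [555.1 -87.6] r 12.4 z 139.0
flange [322. 193.] [450.9 -16.1 104.9] [36.9 37.7 13.5] zmed 105.9
flange [363. 278.] [534.5 -13.8 103.3] [24.6  8.3  9.5] zmed 105.8
flange [284. 335.] [ 555.4 -104.2  106.2] [7.4 4.8 2.3] zmed 106.5
flange [315. 336.] [568.1 -78.7 106.4] [9.7 8.8 2.9] zmed 106.1
scene knob [283. 148.] 69 [454.9 -16.4] r 11.9 z 140.4
scene knob [300. 170.] 74 [539.    1.6] r 12.9 z 140.7
scene knob [270. 186.] 79 [557.8 -87.5] r 11.5 z 140.5
flange [284. 156.] [456.3 -15.9 104.8] [36.8 36.4 13.1] zmed 106.3
flange [301. 178.] [541.    0.9 105. ] [36.5 38.9 13.5] zmed 106.3
flange [272. 195.] [561.7 -87.1 105.1] [33.1 36.6 12.9] zmed 106.0
top knob [368. 220.] 61 [553.6 -86.7] r 11.7 z 141.5
top knob [335. 226.] 59 [535.4   2.2] r 11.3 z 140.9
ee [447.3 -16.3 206.4] t 32.6 w 43.8 F [-0.2  1.  -0.8] z [-0.018  0.001 -1.   ] yawy 1.13
shift [ 25.8 115.9  26. ] turn [-0.014 -0.012  0.93 ]
```

View pics/w19.png

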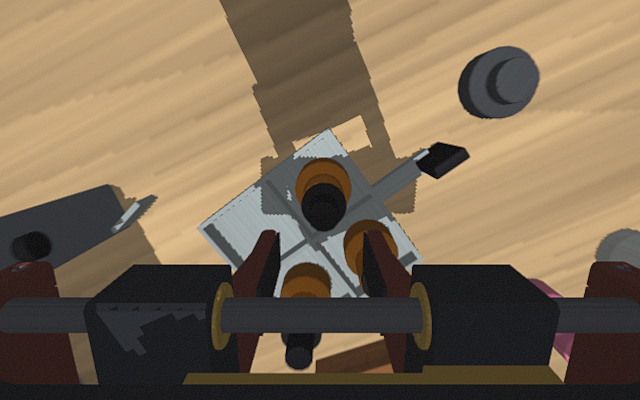

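View pics/t19.png

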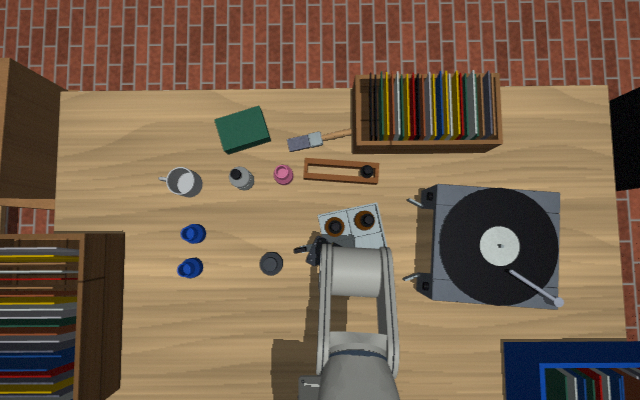

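All three flasks are stoppered: knob tops are at 139 to 140 mm and flange tops at 106 mm. Next is the tray's grip plate.

move_arm --pt "9 39 0 -0.014 -0.012 0" --pt "9 39 0 0 0 0" --pt "8 36 0 0 0 0" --pt "0 0 0 0 0 0.12" --pt "0 0 0 0 0 0.12" --hand 0

```text
t: 33.02
ee_pos: [469.4, 100.5, 198.6]
orientation: [-1.06, -2.942, -0.003]
ft_force: [0.5, 0.0, 0.9]
width: 44.0
```

move_arm --pt "0 0 0 0 0 0.12" --pt "0 0 0 0 0 0.12" --pt "0 0 0 0 0 0.12" --pt "0 0 0 0 0 0.12" --pt "0 0 0 0 0 0.12"

```text
t: 33.43
ee_pos: [463.7, 101.7, 188.5]
orientation: [-1.906, -2.465, 0.025]
ft_force: [0.1, 0.2, -0.6]
width: 43.8
```

```bash
cat >> h.py <<'E'
def plate(save=None,n='wrist'):
    d=img(n,save); W=d['W']; V=d['hsv'][...,2]
    m=(V<80)&(W[...,2]>58)&(W[...,2]<90)&(W[...,0]>400)&(W[...,0]<540)&(W[...,1]>-260)&(W[...,1]<160)
    for b,s,c in blobs(d,m,25):
        w=W[b]; r=cv2.minAreaRect(w[:,:2].astype(np.float32)); print(n,"plate",c.round(),s[4],np.round(r[0],1),np.round(r[1],1),round(r[2],1),"zmax",w[:,2].max().round(1))
E
python3 -c "
from h import *
plate('w20');delta([473,99.5,150],0.2)"
```

```text
wrist plate [335. 199.] 581 [472.8 101. ] [11.9 35.4] 11.4 zmax 76.8
ee [463.4 101.6 188.2] t 33.48 w 43.8 F [ 0.3 -0.2  0.1] z [-0.031  0.003 -1.   ] yawy 0.247
shift [-4.8  9.9 37.9] turn [-0.029 -0.01   0.046]
```

View pics/w20.png

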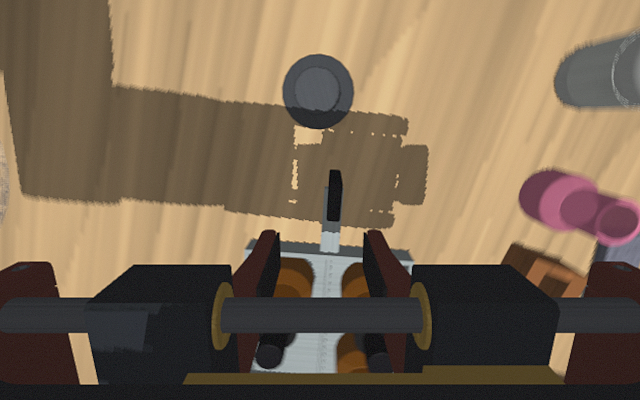

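move_arm --pt "-4 9 25 -0.029 -0.01 0.046" --pt "0 0 30 0 0 0" --pt "0 0 0 0 0 0" --pt "0 0 0 0 0 0"

```text
t: 33.82
ee_pos: [470.6, 99.6, 127.6]
orientation: [-1.978, -2.437, 0.007]
ft_force: [-0.1, -0.1, 0.5]
width: 44.0
```

```bash
python3 -c "
from h import *
delta([472.8,101,37],0.199)"
```

```text
ee [470.6  99.6 127.6] t 33.82 w 44.0 F [-0.1 -0.1  0.5] z [-0.005 -0.001 -1.   ] yawy 0.207
shift [ 0.9  3.  90.6] turn [-0.005  0.     0.008]
```

move_arm --pt "1 3 25 -0.005 0 0.008" --pt "0 0 28 0 0 0" --pt "0 0 15 0 0 0" --pt "0 0 0 0 0 0"

```text
t: 34.15
ee_pos: [474.8, 101.5, 60.1]
orientation: [1.98, 2.437, 0.002]
ft_force: [-0.7, 0.1, 0.6]
width: 44.0
```

```bash
python3 -c "
from h import *
delta([472.8,101,37],0.199)"
```

```text
ee [474.8 101.5  60.1] t 34.15 w 44.0 F [-0.7  0.1  0.6] z [ 0.002  0.    -1.   ] yawy 0.206
shift [-0.1 -2.1 23.1] turn [0.002 0.    0.007]
```

move_arm --pt "0 -2 14 0 0 0.007" --pt "0 0 9 0 0 0" --pt "0 0 0 0 0 0"

```text
t: 34.4
ee_pos: [474.4, 101.4, 39.0]
orientation: [1.985, 2.433, 0.003]
ft_force: [0.4, 0.2, 0.2]
width: 43.7
```

move_arm --pt "0 0 0 0 0 0" --pt "0 0 0 0 0 0" --pt "0 0 0 0 0 0" --pt "0 0 0 0 0 0" --pt "0 0 0 0 0 0" --hand 1

```text
t: 34.82
ee_pos: [476.7, 101.8, 42.9]
orientation: [1.981, 2.433, 0.009]
ft_force: [-1.4, -0.5, -1.4]
width: 14.0
```

move_arm --pt "0 0 0 0 0 0" --pt "0 0 0 0 0 0"

```text
t: 34.98
ee_pos: [475.4, 101.7, 43.0]
orientation: [1.984, 2.432, 0.006]
ft_force: [-0.8, -0.4, -2.6]
width: 12.0
```

```bash
python3 -c "
from h import *
delta([472.8,101,37],0.199)"
```

```text
ee [475.4 101.7  43. ] t 34.98 w 12.0 F [-0.8 -0.4 -2.6] z [ 0.005  0.001 -1.   ] yawy 0.203
shift [-0.1 -2.7  6. ] turn [ 0.005 -0.     0.004]
```

The plate is gripped at 12.0 mm. First I'll straighten the tray and bring it onto the bay's middle line, gently.

move_arm --pt "-2 4 1 0.003 0 0.025" --pt "-4 8 1 0 0 0.04" --pt "-4 8 0 0 0 0.04"

```text
t: 35.23
ee_pos: [493.3, 97.2, 43.0]
orientation: [-2.113, -2.318, 0.001]
ft_force: [-0.9, 3.0, -3.3]
width: 11.7
```

```bash
python3 -c "
from h import *
delta([523.8,79.4,43],-0.083);plate('w21')"
```

```text
ee [493.3  97.2  43. ] t 35.23 w 11.7 F [-0.9  3.  -3.3] z [-0.004  0.003 -1.   ] yawy 0.092
shift [-20.5  28.8  -0.2] turn [-0.004 -0.003  0.175]
wrist plate [321. 261.] 3124 [496.  103.2] [28.7 28.6] 32.9 zmax 90.0
```

move_arm --pt "-5 8 0 0 0 0.04" --pt "-5 8 0 0 0 0.04" --pt "-5 7 0 0 0 0.04" --pt "-3 4 0 0 0 0.04"

```text
t: 35.62
ee_pos: [525.4, 80.8, 42.8]
orientation: [-2.297, -2.141, -0.007]
ft_force: [1.8, 0.7, -3.2]
width: 12.0
```

```bash
cat >> h.py <<'E'
def tray(save=None):
    "tray rect via wall tops in scene+top cams; report in bay frame"
    for n in ["top","scene"]:
        d=img(n,(save+n) if save else None); W=d["W"]; H,S,V=[d["hsv"][...,i].astype(int) for i in range(3)]
        m=(S<60)&(V>90)&(W[...,2]>22)&(W[...,2]<36)&(W[...,0]>330)&(W[...,0]<660)&(W[...,1]>-205)&(W[...,1]<75)
        w=W[m]; 
        if len(w)<50: print(n,"few"); continue
        r=cv2.minAreaRect(w[:,:2].astype(np.float32)); print(n,len(w),np.round(r[0],1),np.round(r[1],1),round(r[2],2))
E
python3 -c "
from h import *
delta([523.8,79.4,43],-0.083);tray('a');img('wrist','w22')"
```

```text
ee [525.4  80.8  42.8] t 35.62 w 12.0 F [ 1.8  0.7 -3.2] z [ 0.002  0.004 -1.   ] yawy -0.07
shift [-1.5 -1.5 -0.2] turn [ 0.002 -0.004  0.013]
top 559 [495.9 -86.9] [249.1 215. ] 86.5
scene 649 [499.5 -89.7] [243.3 215.5] 85.54
```

View pics/ascene.png

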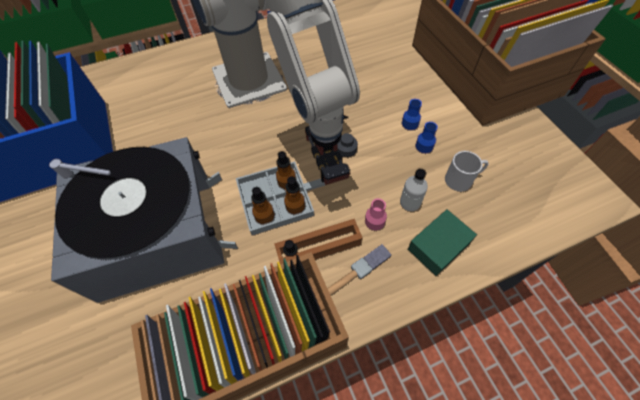

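View pics/atop.png

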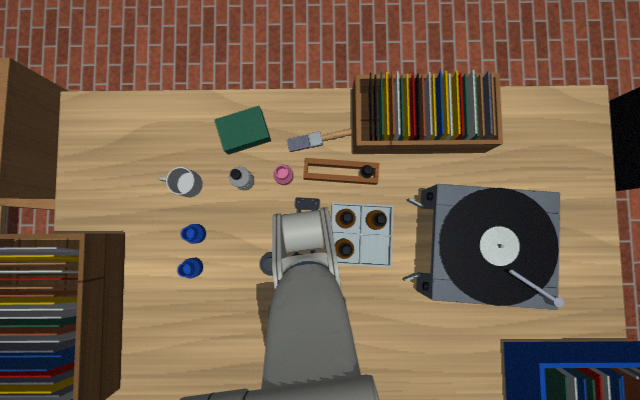

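```bash
sed -i 's/W\[...,1\]>-205)&(W\[...,1\]<75)/W[...,1]>-183)\&(W[...,1]<40)\&(W[...,0]>400)\&(W[...,0]<625)/' h.py; python3 -c "
from h import *
tray()
d=img('top');W=d['W']
print(W[255:275,271][::4].round(0))"
```

```text
top 548 [512.7 -78.4] [180.4 180.1] 86.43
scene 640 [515.5 -68.5] [199.8 183.9] 86.38
[[456. 186.  32.]
 [445. 183.  52.]
 [434. 183.  53.]
 [423. 183.  54.]
 [410. 185.  33.]]
```

The tray is straight: yaw -1.633 against about -1.653 wanted, and 2 mm off the middle line. All three flasks are upright, and the puck is where it was. Pushing along the bay axis.

move_arm --pt "-5 -2 0 0.002 -0.004 0.01" --pt "-10 0 0 0 0 0.005" --pt "-12 0 0 0 0 0" --pt "-12 0 0 0 0 0" --pt "-12 0 0 0 0 0"

```text
t: 36.33
ee_pos: [515.9, 29.8, 42.8]
orientation: [-2.307, -2.129, 0.001]
ft_force: [0.8, 3.8, -2.6]
width: 11.7
```

```bash
python3 -c "
from h import *
delta([502,-184.7,43],-0.083);tray()"
```

```text
ee [515.9  29.8  42.8] t 36.33 w 11.7 F [ 0.8  3.8 -2.6] z [-0.002  0.001 -1.   ] yawy -0.08
shift [-215.     3.4   -0.5] turn [-0.002 -0.001  0.003]
top 335 [ 503.1 -114.7] [188.3 135.5] 0.2
scene 466 [ 506.3 -103.8] [168.3 184.4] 86.2
```

```bash
cat >> h.py <<'E'
F=np.array([496.6,-249.5]); Wd=np.array([-0.0825,-0.9966]); N=np.array([0.9966,-0.0825])
def lat(save=None):
    for n in ["top","scene"]:
        d=img(n,(save+n) if save else None); W=d["W"]; H,S,V=[d["hsv"][...,i].astype(int) for i in range(3)]
        m=(S<60)&(V>90)&(W[...,2]>20)&(W[...,2]<36)&(W[...,0]>330)&(W[...,0]<660)&(W[...,1]<75)
        p=W[m][:,:2]-F; a=p@Wd; v=p@N
        for lo,hi in [(-260,-200),(-200,-150),(-150,-100),(-100,-55)]:
            q=v[(a>lo)&(a<hi)&(abs(v)<103)]
            if len(q)>15: print(n,(lo,hi),"edges",q.min().round(1),q.max().round(1),"mid",((q.min()+q.max())/2).round(1))
        k=abs(v)<85; print(n,"front",np.nanpercentile(a[k],1).round(1))
    m=(W[...,2]>20)&(W[...,2]<42)
E
python3 -c "
from h import *
lat()"
```

```text
top (-260, -200) edges 65.5 83.8 mid 74.7
top (-200, -150) edges -94.1 84.4 mid -4.8
top (-150, -100) edges -95.2 84.5 mid -5.3
top (-100, -55) edges -95.5 84.7 mid -5.4
top front -209.1
scene (-260, -200) edges -92.6 87.7 mid -2.5
scene (-200, -150) edges -92.5 89.2 mid -1.7
scene (-150, -100) edges -94.6 88.3 mid -3.2
scene (-100, -55) edges -94.2 88.8 mid -2.7
scene front -229.8
```

move_arm --pt "-4 3 0 0 0 0" --pt "-8 2 0 0 0 0" --pt "-10 0 0 0 0 0"

```text
t: 36.78
ee_pos: [519.2, 8.5, 42.9]
orientation: [-2.307, -2.127, 0.001]
ft_force: [-0.3, 2.5, -2.2]
width: 11.6
```

```bash
python3 -c "
from h import *
delta([502,-184.7,43],-0.083);lat('b')"
```

```text
ee [519.2   8.5  42.9] t 36.78 w 11.6 F [-0.3  2.5 -2.2] z [-0.003  0.002 -1.   ] yawy -0.081
shift [-194.    -1.5   -0.5] turn [-0.003 -0.002  0.002]
top (-200, -150) edges -58.5 89.9 mid 15.7
top (-150, -100) edges -89.5 89.7 mid 0.1
top (-100, -55) edges -89.7 90.3 mid 0.3
top front -189.1
scene (-260, -200) edges -8.2 13.0 mid 2.4
scene (-200, -150) edges -87.4 94.6 mid 3.6
scene (-150, -100) edges -87.9 94.5 mid 3.3
scene (-100, -55) edges -88.6 94.8 mid 3.1
scene front -207.8
```

View pics/btop.png

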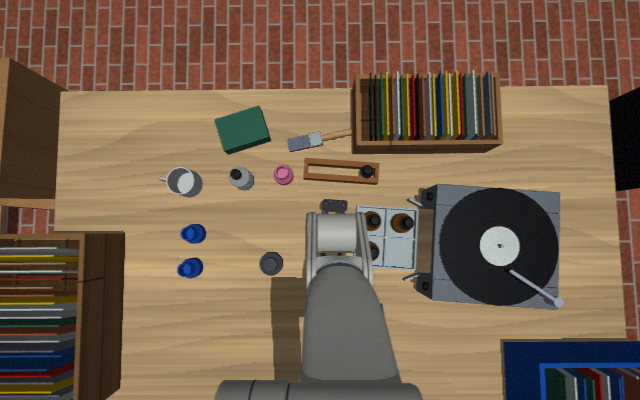

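Centred. The tray's back edge is between the fins (px 416,205 and 416,265). I'll push on and watch the force.

move_arm --pt "-6 0 0 0 0 0" --pt "-10 0 0 0 0 0" --pt "-10 0 0 0 0 0" --pt "-10 0 0 0 0 0" --pt "-10 0 0 0 0 0"

```text
t: 37.3
ee_pos: [515.2, -40.9, 42.8]
orientation: [-2.307, -2.128, 0.0]
ft_force: [0.1, 2.9, -0.9]
width: 11.6
```

```bash
python3 -c "
from h import *
delta([502,-184.7,43],-0.083);lat()"
```

```text
ee [515.2 -40.9  42.8] t 37.3 w 11.6 F [ 0.1  2.9 -0.9] z [-0.002  0.002 -1.   ] yawy -0.081
shift [-144.4   -1.5   -0.5] turn [-0.003 -0.002  0.002]
top (-150, -100) edges -60.6 89.8 mid 14.6
top (-100, -55) edges -89.6 90.0 mid 0.2
top front -141.0
scene (-200, -150) edges -7.1 12.3 mid 2.6
scene (-150, -100) edges -88.0 93.8 mid 2.9
scene (-100, -55) edges -86.1 94.1 mid 4.0
scene front -160.9
```

move_arm --pt "-8 0 0 0 0 0" --pt "-10 0 0 0 0 0" --pt "-10 0 0 0 0 0" --pt "-10 0 0 0 0 0" --pt "-10 0 0 0 0 0"

```text
t: 37.82
ee_pos: [510.7, -92.5, 42.8]
orientation: [-2.308, -2.126, 0.0]
ft_force: [-0.3, 3.5, -0.2]
width: 11.9
```

move_arm --pt "-8 0 0 0 0 0" --pt "-10 0 0 0 0 0" --pt "-10 0 0 0 0 0" --pt "-10 0 0 0 0 0"

```text
t: 38.15
ee_pos: [507.0, -134.7, 42.8]
orientation: [-2.308, -2.126, 0.0]
ft_force: [-0.6, 3.3, -0.1]
width: 11.9
```

```bash
python3 -c "
from h import *
delta([502,-184.7,43],-0.083);img('wrist','w23');img('scene','s23')"
```

```text
ee [ 507.  -134.7   42.8] t 38.15 w 11.9 F [-0.6  3.3 -0.1] z [-0.003  0.003 -1.   ] yawy -0.082
shift [-50.3  -0.9  -0.3] turn [-0.003 -0.003  0.001]
```

View pics/s23.png

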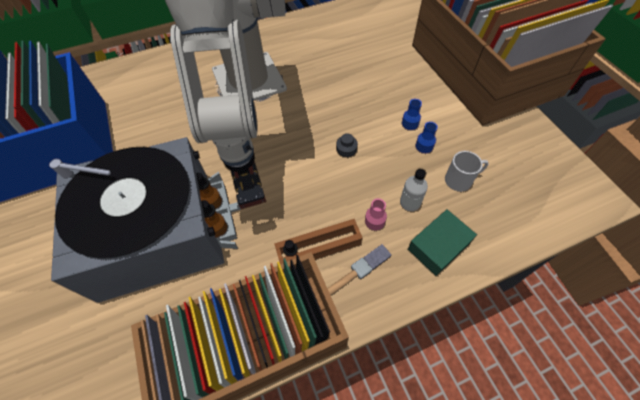

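move_arm --pt "-8 0 0 0 0 0" --pt "-10 0 0 0 0 0" --pt "-10 0 0 0 0 0" --pt "-8 0 0 0 0 0"

```text
t: 38.58
ee_pos: [503.8, -172.5, 42.8]
orientation: [-2.309, -2.124, -0.0]
ft_force: [0.4, 3.7, 2.0]
width: 11.8
```

move_arm --pt "-5 0 0 0 0 0" --pt "-4 0 0 0 0 0"

```text
t: 38.75
ee_pos: [502.9, -183.1, 42.8]
orientation: [-2.31, -2.123, -0.001]
ft_force: [0.7, 4.5, 1.1]
width: 12.1
```

```bash
python3 -c "
from h import *
delta([502,-184.7,43],-0.083);img('wrist','w24')"
```

```text
ee [ 502.9 -183.1   42.8] t 38.75 w 12.1 F [0.7 4.5 1.1] z [-0.003  0.003 -1.   ] yawy -0.084
shift [-1.7 -0.8 -0.2] turn [-0.003 -0.003 -0.001]
```

View pics/w24.png

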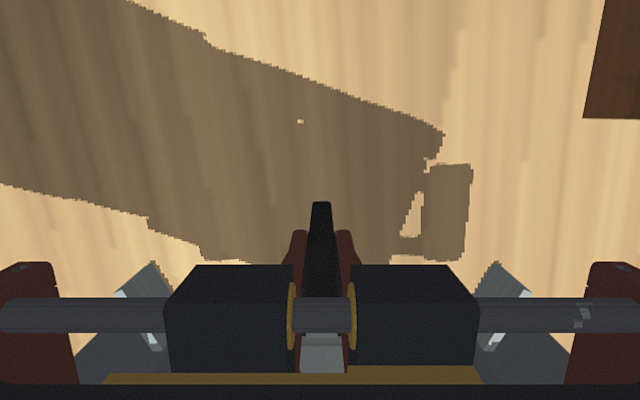

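Now small steps until the back stop pushes back.

move_arm --pt "-2 0 0 0 0 0" --pt "-2 0 0 0 0 0"

```text
t: 38.97
ee_pos: [502.5, -186.4, 42.8]
orientation: [-2.311, -2.119, -0.003]
ft_force: [5.9, 24.8, 4.0]
width: 11.8
```

move_arm --pt "-2 0 0 0 0 0"

```text
t: 39.05
ee_pos: [502.5, -186.4, 42.8]
orientation: [-2.31, -2.117, -0.006]
ft_force: [4.4, 18.1, 2.6]
width: 11.7
```

Solid contact at y=-186.4, against about -185 predicted, so the tray is at the back stop. Releasing and rising clear.

move_arm --pt "0 0 0 0 0 0" --pt "0 0 0 0 0 0"

```text
t: 39.22
ee_pos: [503.0, -186.0, 42.8]
orientation: [-2.309, -2.119, -0.006]
ft_force: [-1.1, 0.3, 0.1]
width: 11.9
```

move_arm --pt "0 0 0 0 0 0" --pt "0 0 0 0 0 0" --pt "0 0 0 0 0 0" --pt "0 0 0 0 0 0" --pt "0 0 0 0 0 0" --hand -0.1

```text
t: 39.63
ee_pos: [501.8, -186.6, 42.5]
orientation: [-2.308, -2.118, -0.003]
ft_force: [-0.9, -0.9, -0.1]
width: 41.7
```

move_arm --pt "0 0 -10 0 0 0" --pt "0 0 -25 0 0 0" --pt "0 0 -25 0 0 0" --pt "20 0 -25 0 0 0" --pt "35 0 -15 0 0 0"

```text
t: 40.05
ee_pos: [504.5, -135.0, 145.1]
orientation: [-2.309, -2.106, 0.004]
ft_force: [1.6, -0.1, 0.1]
width: 48.1
```

move_arm --pt "35 0 0 0 0 0" --pt "35 0 0 0 0 0" --pt "35 0 0 0 0 0" --pt "0 0 0 0 0 0" --pt "0 0 0 0 0 0"

```text
t: 40.47
ee_pos: [518.0, -23.4, 155.8]
orientation: [-2.316, -2.114, -0.01]
ft_force: [0.3, 0.1, -0.5]
width: 48.1
```

```bash
python3 - <<'E'
from h import *
delta([502,-184.7,43],-0.083)
img('wrist','w25'); 
for n in ['top','scene']: plate('f'+n,n)
d=img('scene');W=d['W'];H,S,V=[d["hsv"][...,i].astype(int) for i in range(3)]
m=(H>8)&(H<20)&(S>180)&(V<190)&(W[...,1]<-200)&(W[...,1]>-420)&(W[...,2]>5)&(W[...,2]<130)&(W[...,0]<640)
for b,s,c in blobs(d,m,10): w=W[b]; print("amber",c.round(),s[4],w.min(0).round(),w.max(0).round())
E
```

```text
ee [518.  -23.4 155.8] t 40.47 w 48.1 F [ 0.3  0.1 -0.5] z [ 0.001  0.009 -1.   ] yawy -0.091
shift [-163.1   -1.3  111.4] turn [ 0.    -0.009 -0.008]
top plate [400. 238.] 53 [ 502.6 -184.9] [34.7 11.3] 89.6 zmax 78.2
scene plate [199. 175.] 44 [ 403.2 -250.5] [ 5.  16.8] 1.4 zmax 88.1
scene plate [232. 198.] 83 [ 506.2 -185.2] [32.9 11.8] 81.7 zmax 78.2
```

View pics/fscene.png

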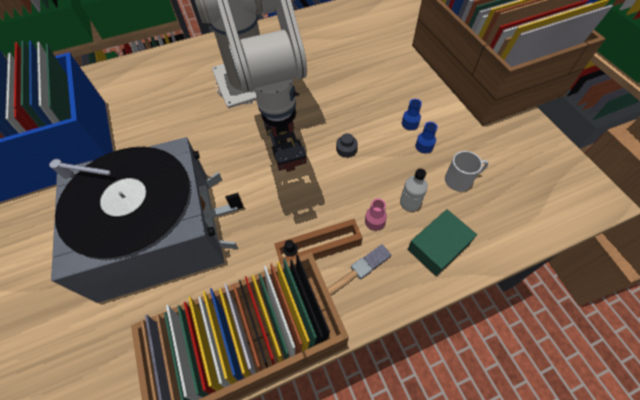

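View pics/ftop.png

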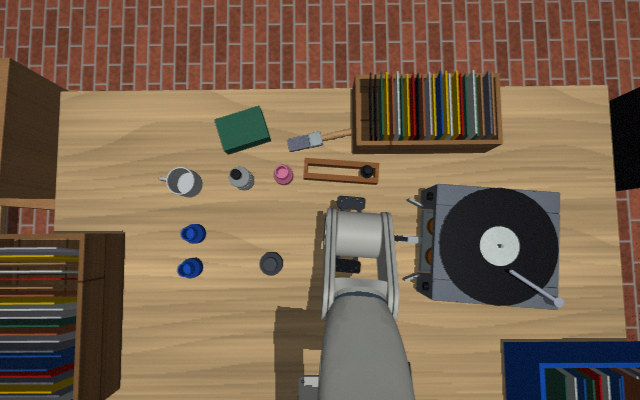

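```bash
python3 - <<'E'
from h import *
d=img('top');W=d['W'];H,S,V=[d["hsv"][...,i].astype(int) for i in range(3)]
m=(H>5)&(H<22)&(S>150)&(W[...,1]<-240)&(W[...,1]>-420)&(W[...,2]>3)&(W[...,2]<170)&(W[...,0]<640)&(W[...,0]>350)
for b,s,c in blobs(d,m,5): w=W[b]; print("amber",c.round(),s[4],w.min(0).round(),w.max(0).round())
m=(W[...,1]<-240)&(W[...,1]>-275)&(W[...,2]>15)&(W[...,2]<36)&(abs(W[...,0]-495)<85)
w=W[m]; print(len(w), w.min(0).round(1) if len(w) else 0,w.max(0).round(1) if len(w) else 0)
f=w[w[:,2]>25]; 
for x in range(420,580,20):
    q=f[abs(f[:,0]-x)<10]
    if len(q): print(x,q[:,1].max().round(1), (-249.5-0.0828*(x-496.6)-5).round(1))
cv2.imwrite("pics/fc.png",cv2.resize(d["frame"][180:310,380:480,::-1],None,fx=4.5,fy=4.5,interpolation=cv2.INTER_CUBIC))
E
```

```text
amber [430. 225.] 57 [ 516. -287.   21.] [ 560. -252.  154.]
amber [428. 256.] 63 [ 430. -279.   17.] [ 472. -266.   55.]
243 [ 411.6 -274.8   15.2] [ 577.7 -240.8   35. ]Traceback (most recent call last):
  File "<stdin>", line 10, in <module>
AttributeError: 'float' object has no attribute 'round'
```

move_arm --pt "0 0 -5 0 -0.12 0" --pt "0 0 0 0 -0.12 0" --pt "0 0 0 0 -0.12 0" --pt "0 0 0 0 -0.12 0" --pt "0 0 0 0 -0.12 0"

```text
t: 41.13
ee_pos: [520.2, -37.0, 163.9]
orientation: [1.988, 1.767, -0.615]
ft_force: [0.2, -0.3, -0.3]
width: 48.6
```

move_arm --pt "0 0 0 0 -0.12 0" --pt "0 0 0 0 -0.12 0" --pt "0 0 0 0 -0.12 0" --pt "0 0 0 0 -0.12 0" --pt "0 0 0 0 0 0"

```text
t: 41.55
ee_pos: [522.3, -39.0, 163.4]
orientation: [1.642, 1.447, -1.01]
ft_force: [0.1, 0.1, -0.3]
width: 48.2
```

```bash
python3 -c "
from h import *
img('wrist','w26');img('top','t26')"
```

```text
(no output)
```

View pics/w26.png

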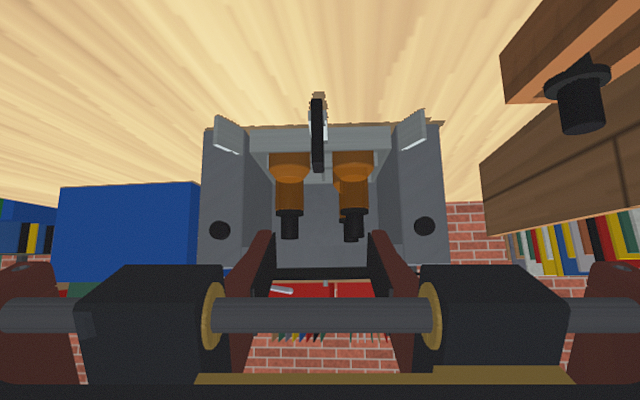

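This view into the bay is upside down. It shows both front flasks upright with stoppers seated at px (290,190) and (352,190), and the back flask behind the right one. I'll do a quick numeric check before handing in.

```bash
python3 - <<'E'
from h import *
d=img('wrist');W=d['W'];H,S,V=[d["hsv"][...,i].astype(int) for i in range(3)]
B=np.array([488.8,-344.2])
inb=(W[...,1]<-245)&(W[...,1]>-440)&(W[...,0]>395)&(W[...,0]<585)
for nm,m in [("black",(V<60)&inb&(W[...,2]>90)&(W[...,2]<146)),("amber",(H>5)&(H<22)&(S>150)&inb&(W[...,2]<106))]:
    for b,s,c in blobs(d,m,25):
        w=W[b]; p=w[:,:2]-B; print(nm,c.round(),s[4],"z",np.percentile(w[:,2],[2,98]).round(1),"bay x near",np.percentile(p@Wd,[2]).round(1),"bay y",np.percentile(p@-N,[2,98]).round(1))
m=inb&(W[...,2]>8)&(W[...,2]<28)&(S<60)
p=W[m][:,:2]-B; a=p@Wd; y=p@-N
for lo in range(-80,80,20):
    q=a[(y>lo)&(y<lo+20)]
    if len(q)>5: print("front wall y",lo+10,"x",np.percentile(q,10).round(1))
E
```

```text
black [352. 224.] 728 z [101.5 138.1] bay x near [-64.7] bay y [-58.9 -28.1]
black [289. 223.] 568 z [102. 138.] bay x near [-64.1] bay y [26.5 56.9]
amber [351. 177.] 1944 z [26.7 98.7] bay x near [-72.9] bay y [-68.6 -19.2]
amber [289. 179.] 1812 z [26.9 99. ] bay x near [-73.8] bay y [16.8 66. ]
front wall y -70 x -89.5
front wall y -50 x -89.4
front wall y -30 x -89.5
front wall y -10 x -89.1
front wall y 10 x -89.2
front wall y 30 x -89.4
front wall y 50 x -89.6
front wall y 70 x -89.6
```

```bash
python3 -c "
from workcell import ctrl
print(ctrl.close_job())"
```

```text
the job is handed in; nothing more can be done
None
```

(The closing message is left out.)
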